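# Fit the spare control cards into a strapping machine's card rack

## Robot

A 6-joint arm with a two-finger parallel gripper is mounted at the origin on the work surface. World frame = base frame: x ahead of the robot, y to its left, z up, the work surface at z = 0. Lengths are in m, angles in rad, forces in N, time in s.
With the tool pointing down it reaches from about 0.225 to 0.875 m from the base axis. Payload 3.4 kg.
Tool frame: the origin (TCP) lies between the finger pads; the fingertips stand 19 mm ahead of it and the grasp point (between the pads) is the TCP; z points along the fingers, y is the line along which they close (so a half turn about z gives the same grasp; the last joint's range is limited). The gripper opens to 85 mm and grips with 20 to 120 N. Pads are 22 mm wide; open, the fingers measure 114 mm over their backs; the gripper's body (76 mm by 85 mm) begins 54 mm behind the grasp point. The pads swing forward as they close: fully open they stand 13 mm farther back than shut.
Start: joints at [0.994, 0.276, 1.505, -0, 1.361, -0.121], TCP at [0.253, 0.516, 0.25] pointing down, gripper open.
Joint ranges: [-2.89, 2.89], [-0.75, 2.08], [0.22, 2.7], [-1.18, 4.32], [0.11, 2.71], [-2.7, 2.7]. Speed limits (rad/s): [2.57, 2.57, 3.14, 3.14, 3.14, 3.14].

## Interface

Orientations are given as a unit quaternion [w, x, y, z].
In Python, from rig import get_state, imaging, ticket gives the robot as it stands. The module is installed in compiled form; this text tells all that it offers.
- The arm moves only by the shell command python3 -m inch 'ROWS' [FORCE]. ROWS is JSON, a list of rows, each an object with "claw": the opening, from -1 (shut) to 1 (fully open); "travel": the shift along the world's x, y, z in units of 200 mm (1.0 is 200 mm), a list of three; "turn": the turn about the world's z in units of 180 degrees (1.0 is 180 degrees). A call has 1 to 5 rows; each row is the pose to reach, as a shift and turn from the pose commanded when the call began, turning the shorter way round; what a row does not reach only later rows make up. A row lasts 1/10 s, in which the tool goes at most 50 mm and 8.59 degrees, less where a joint would pass 70% of its speed; a pose out of reach is approached as far as the arm can. A call with a number of a shift or a turn outside -1 to 1 is refused whole. A call with a gripper value outside its range is refused whole. The fingers move at their own pace and stop on an object; FORCE is the grip in N (left out, the last holds). Time passes only in rows, so rows that repeat a pose let the fingers close. It gives the time, the measured TCP pose, the force, the opening and the grip force at its end, in the units of the state.
- get_state(): the state, without advancing time (a new reading comes with each control period).
- imaging.get_image(name): name is "scene" or "top"; returns the picture (400x640x3 uint8, red, green, blue); there is no depth.
- imaging.camera_params(name): a dict with "camera_matrix" (3x3 intrinsics, pixels), "k1" (the pictures are not rectified: a ray, as slopes to the right and down, at radius r is drawn at 1 + k1 r^2 times it, then the intrinsics apply), "cam_to_world" (4x4, takes a point from camera to world coordinates). Camera axes: x right, y down, z forward; pixel columns grow to the right and rows downward; lengths in m; the calibration is good to about 2 mm. A picture is of the moment at which its call begins. camera_params takes no time and is no camera call.
- ticket.sign_off(): hands the job in; it is judged then, once.
The state is a dict: "clock": time; "qpos": joint angles; "qd": joint speeds; "effort": joint torques, N m; "position": TCP position; "ee_rot": TCP orientation; "contact_force": force on the tool from outside, world axes, zero at the start; "moment": the same for the moment, N m; "width": finger opening in m; "gripper_force": force on a finger pad.
Only numpy, scipy, OpenCV 4.12 (cv2) and the standard library are available. Lean on these libraries where they do the work, as an engineer would, in place of code of your own. Each camera call takes 0.05 s, during which the arm holds its last target. There are 200 camera calls.

## Task

Fit the spare control cards into the strapping machine's card rack: pull up the locking plunger and twist it so that it stays open by itself, slide the keeper bar out and set it aside, and push every spare card from the stand fully home into an empty slot, one to a slot and any order, leaving the cards already in the rack seated. Then slide the keeper bar back home under its hooks and twist the plunger back so that its pin drops through the bar and locks it; do not disturb the other things on the bench.

Things in the scene. Friction and masses are not known exactly. Their poses are not given: they have to be found in the camera images.
- rack: Card rack: aluminium with black slotted combs, fixed. Origin: centre of its underside; x along the cards from front (bar side) to rear, y across the slots, z up. End plates at y = -118..-104 and 104..118 mm; their flat tops at z = 105 mm, x = -105..77 mm, are the ledges on which the keeper bar lies and slides in x (right one, -y, widened to y = -152 mm for x < -21 mm).
- rack_floor (a point): Centre of the slot floor, 12 mm above the rack's origin, same axes. 8 upright slots at y = -91, -65, -39, -13, 13, 39, 65, 91 mm, 7 mm wide, formed by combs at x = -68..-55 and 55..68 mm from the floor to z = 54 mm here, then V-shaped mouths up to z = 64 mm. A card pushed home stands on the floor, centred at x = 0 (3 mm play).
- hook (a point): Point on the left ledge (rack x = -46, y = 111, z = 105 mm), under the left hook. Over each ledge, rack x = -61..-31 mm, a hook leaves 13 mm of height (its top is 22 mm above the ledge); open to the front (-x), stop behind at x = -33 mm, 1 mm behind the bar when home. The right hook, y = -152..-104 mm, carries the plunger.
- plunger_lift (a joint): Lift of the spring plunger, m: 0 down, pin through the bar; 0.020 highest. Spring force 3 N at 0, 7 N at 0.015. From 0.015 up its cross pin is out of the collar's slot and it can turn; turned 0.7 rad or more and let go, it rests on the collar at about 0.015 and stays open, the pin clear of the bar. Turned back to within 0.25 rad of 0 and let go, it springs down.
- plunger_turn (a joint): Turn of the plunger about its upright axis, rad, 0 to 1.57, positive counter-clockwise seen from above; it turns only when lifted 0.015.
- plunger_grip (a point): Centre of the plunger's black T-handle: 46 mm long (its y), 12 mm wide (its x), 18 mm high (z +-9 mm). At turn 0 it lies along the rack's y. On the rack at x = -46, y = -130 mm, 159 mm above the bench when down. Below it an 8 mm stem and the collar, 22 mm square, whose top is 16 mm below this point when down.
- keeper_bar: Steel flat bar 24 (x) x 296 (y) x 8 mm, 0.3 kg, over the cards' front shoulders. Origin: on its underside, mid-length, below the handle. Hole 15 (x) x 18 mm (y) for the 8 mm pin at y = -130 mm. Home: origin at rack x = -46, y = 0, z = 105 mm, axes along the rack's. Pin up, it slides out to -x; after 30 mm it is clear of the hooks and lifts off. A card 3 mm proud blocks it.
- bar_handle (a point): Grip centre of the bar's bridge handle, 56 mm above the bar's underside: crossbar 12 mm (x) x 46 mm (y) x 12 mm (z) on two 10 mm legs whose outer faces are 46 mm apart.
- stand: Black anti-static stand, fixed, 150 mm (x) x 176 mm (y), 74 mm high. Origin: centre of its underside. 4 upright slots, 6.6 mm wide, at y = -60, -20, 20, 60 mm; floor at z = 12 mm; slot lips to z = 62 mm. Spare cards stand in some of them, centred at x = 0.
- spare1: Spare control card 1 (may be absent: None): green board 130 mm (x) x 4 mm (y) x 90 mm (z), 0.14 kg, origin at the centre of its lower edge; a grey pull tab 36 mm (x) x 8 mm (y) stands on the middle of its top edge, z = 90 to 134 mm. Either way round fits. Starts upright in the stand.
- spare2: Spare control card 2 (may be absent: None): green board 130 mm (x) x 4 mm (y) x 90 mm (z), 0.14 kg, origin at the centre of its lower edge; a grey pull tab 36 mm (x) x 8 mm (y) stands on the middle of its top edge, z = 90 to 134 mm. Either way round fits. Starts upright in the stand.
- spare3: Spare control card 3 (may be absent: None): green board 130 mm (x) x 4 mm (y) x 90 mm (z), 0.14 kg, origin at the centre of its lower edge; a grey pull tab 36 mm (x) x 8 mm (y) stands on the middle of its top edge, z = 90 to 134 mm. Either way round fits. Starts upright in the stand.
- spare4: Spare control card 4 (may be absent: None): green board 130 mm (x) x 4 mm (y) x 90 mm (z), 0.14 kg, origin at the centre of its lower edge; a grey pull tab 36 mm (x) x 8 mm (y) stands on the middle of its top edge, z = 90 to 134 mm. Either way round fits. Starts upright in the stand.
- fitted1: A like card already in the rack, slot y = -91 mm. It stays.
- fitted2: A like card already in the rack, slot y = -39 mm. It stays.
- fitted3: A like card already in the rack, slot y = 39 mm. It stays.
- fitted4: A like card already in the rack, slot y = 91 mm. It stays.
- screwdriver: Bystander, lying.
- tape_roll: Bystander, roll 100 mm across.
- seal_jar: Bystander, jar 64 mm across, 90 mm high.
- mug: Bystander.
- wrench: Bystander, lying.
- meter: Bystander, yellow multimeter 160 x 80 x 34 mm.

How it is judged:
On the way, in this order (a step that is already met when the one before it is completed fails the run):
1. the plunger stays open by itself (value of joint plunger_lift above 0.0125 m and value of joint plunger_turn above 0.4 rad and contact force between the fingers and plunger_turn below 0.3 N), for 0.2 s.
2. the keeper bar is off the rack ((z of keeper_bar in the frame of rack below 0.07 m or z of keeper_bar in the frame of rack above 0.15 m or horizontal distance between keeper_bar and rack above 0.2 m)), for 0.2 s.
3. every spare card is fully home in a slot of the rack and let go, the bar still off (x of spare1 in the frame of rack_floor between -0.005 and 0.005 m and z of spare1 in the frame of rack_floor between -0.003 and 0.0025 m and y of spare1 in the frame of rack_floor between -0.096 and 0.096 m and angle between the y axis of each of spare1, spare2, spare3, spare4 and the y axis of rack, either way round below 0.1 rad and angle between each of spare1, spare2, spare3, spare4's own z axis and vertical below 0.1 rad and x of spare2 in the frame of rack_floor between -0.005 and 0.005 m and z of spare2 in the frame of rack_floor between -0.003 and 0.0025 m and y of spare2 in the frame of rack_floor between -0.096 and 0.096 m and x of spare3 in the frame of rack_floor between -0.005 and 0.005 m and z of spare3 in the frame of rack_floor between -0.003 and 0.0025 m and y of spare3 in the frame of rack_floor between -0.096 and 0.096 m and x of spare4 in the frame of rack_floor between -0.005 and 0.005 m and z of spare4 in the frame of rack_floor between -0.003 and 0.0025 m and y of spare4 in the frame of rack_floor between -0.096 and 0.096 m and contact force between the fingers and spare1 below 0.3 N and contact force between the fingers and spare2 below 0.3 N and contact force between the fingers and spare3 below 0.3 N and contact force between the fingers and spare4 below 0.3 N and (z of keeper_bar in the frame of rack below 0.07 m or z of keeper_bar in the frame of rack above 0.15 m or horizontal distance between keeper_bar and rack above 0.2 m)), for 0.3 s.
4. the keeper bar is back home under its hooks (x of keeper_bar in the frame of rack between -0.055 and -0.04 m and y of keeper_bar in the frame of rack between -0.01 and 0.01 m and z of keeper_bar in the frame of rack between 0.102 and 0.11 m and angle between the y axis of keeper_bar and the y axis of rack, either way round below 0.06 rad), for 0.2 s.
At the end, for the whole second after the job is handed in: All cards, spare and fitted, stand upright in rack slots, within 2.5 mm of the floor and 5 mm of centre; the keeper bar lies on its ledges under the hooks, within 6 mm of home along x and 10 mm along y; the plunger is down within 4 mm, its pin through the bar (all of step 4 and x of spare1 in the frame of rack_floor between -0.005 and 0.005 m and z of spare1 in the frame of rack_floor between -0.003 and 0.0025 m and y of spare1 in the frame of rack_floor between -0.096 and 0.096 m and angle between the y axis of each of spare1, spare2, spare3, spare4, fitted1, fitted2, fitted3, fitted4 and the y axis of rack, either way round below 0.1 rad and angle between each of spare1, spare2, spare3, spare4, fitted1, fitted2, fitted3, fitted4's own z axis and vertical below 0.1 rad and x of spare2 in the frame of rack_floor between -0.005 and 0.005 m and z of spare2 in the frame of rack_floor between -0.003 and 0.0025 m and y of spare2 in the frame of rack_floor between -0.096 and 0.096 m and x of spare3 in the frame of rack_floor between -0.005 and 0.005 m and z of spare3 in the frame of rack_floor between -0.003 and 0.0025 m and y of spare3 in the frame of rack_floor between -0.096 and 0.096 m and x of spare4 in the frame of rack_floor between -0.005 and 0.005 m and z of spare4 in the frame of rack_floor between -0.003 and 0.0025 m and y of spare4 in the frame of rack_floor between -0.096 and 0.096 m and x of fitted1 in the frame of rack_floor between -0.005 and 0.005 m and z of fitted1 in the frame of rack_floor between -0.003 and 0.0025 m and y of fitted1 in the frame of rack_floor between -0.096 and 0.096 m and x of fitted2 in the frame of rack_floor between -0.005 and 0.005 m and z of fitted2 in the frame of rack_floor between -0.003 and 0.0025 m and y of fitted2 in the frame of rack_floor between -0.096 and 0.096 m and x of fitted3 in the frame of rack_floor between -0.005 and 0.005 m and z of fitted3 in the frame of rack_floor between -0.003 and 0.0025 m and y of fitted3 in the frame of rack_floor between -0.096 and 0.096 m and x of fitted4 in the frame of rack_floor between -0.005 and 0.005 m and z of fitted4 in the frame of rack_floor between -0.003 and 0.0025 m and y of fitted4 in the frame of rack_floor between -0.096 and 0.096 m and value of joint plunger_lift below 0.004 m and linear speed of each of spare1, spare2, spare3, spare4, keeper_bar below 0.02 m/s); the robot touches nothing.
It fails at once if another thing on the bench is knocked more than 30 mm aside (distance of any of screwdriver, tape_roll, seal_jar, mug, wrench, meter from where it was at the start of the episode above 0.03 m).
It fails at once if a card already fitted is lifted out of its seat (z of any of fitted1, fitted2, fitted3, fitted4 in the frame of rack_floor above 0.03 m).
Of spare1, spare2, spare3, spare4 only 2 to 4 are there at a start; the rules pass over those that are not, and their reading is None.
At some moment in a run one of keeper_bar may be knocked a few centimetres aside while the robot is not near it.
It also fails if it takes over 210 s, if anything falls off the work surface, if the arm or the gripper's body presses on something with over 40 N, if the wrist force passes 120 N, or if a joint passes its speed limit or range.

## Working session

There is one attempt and no reset: what is moved stays moved. The work goes in short steps, Python scripts to look and compute and a shell command to move; the robot and the scene stay as the last step left them, time stands still between calls to the robot, and variables do not carry over. Pictures are saved under pics/ and viewed, at most 15 in all, crops included, and the job is handed in when it is done.

```bash
mkdir -p pics; cat > h.py <<'E'
import numpy as np, cv2
from rig import get_state, imaging
def P(n):
    c=imaging.camera_params(n); return np.array(c["camera_matrix"]),c["k1"],np.array(c["cam_to_world"])
def proj(n,X):
    K,k1,T=P(n); W=np.linalg.inv(T); X=np.atleast_2d(X).astype(float)
    return cv2.projectPoints(X,cv2.Rodrigues(W[:3,:3])[0],W[:3,3],K,np.array([k1,0,0,0.]))[0][:,0]
def ray(n,u,v,z):
    K,k1,T=P(n); p=cv2.undistortPoints(np.array([[[u,v]]],float),K,np.array([k1,0,0,0.]))[0,0]
    d=T[:3,:3]@[p[0],p[1],1]; o=T[:3,3]; return o+d*(z-o[2])/d[2]
def snap(n,f=None):
    im=imaging.get_image(n)[:,:,::-1].copy()
    if f: cv2.imwrite(f"pics/{f}.png",im)
    return im
E
python3 - <<'E'
from h import *
for n in("scene","top"):
    im=snap(n,n+"0"); cv2.imwrite(f"pics/{n}0b.png",cv2.resize(im,(800,500),interpolation=cv2.INTER_CUBIC)); K,k,T=P(n);print(n,K.round(1).tolist(),k,T.round(3).tolist())
s=get_state();print(s)
E
```

```text
scene [[438.6, 0.0, 314.5], [0.0, 438.6, 204.2], [0.0, 0.0, 1.0]] -0.016850514398241402 [[-0.866, 0.357, -0.35, 1.044], [0.5, 0.603, -0.622, 0.766], [-0.011, -0.713, -0.701, 1.074], [0.0, 0.0, 0.0, 1.0]]
top [[409.1, 0.0, 318.7], [0.0, 409.1, 202.2], [0.0, 0.0, 1.0]] -0.06841713657560951 [[0.026, -0.992, 0.12, 0.377], [-1.0, -0.024, 0.02, -0.095], [-0.017, -0.12, -0.993, 1.511], [0.0, 0.0, 0.0, 1.0]]
{'clock': 0.1, 'qpos': array([ 9.94038683e-01,  2.76486536e-01,  1.50602693e+00,  9.83883714e-07,
        1.36071102e+00, -1.20976529e-01]), 'qd': array([ 0.00068001, -0.00198454, -0.00411526, -0.00088459,  0.00029278,
       -0.00050625]), 'effort': array([ 3.25074587e-03, -4.17699409e+01, -2.46404761e+01, -2.35746593e-04,
        5.77471656e-03,  3.49540437e-05]), 'position': array([0.25283504, 0.51591954, 0.24954385]), 'ee_rot': array([-2.79360179e-04,  2.25923150e-01,  9.74144786e-01, -7.66603481e-04]), 'contact_force': array([-0.23735028, -0.06491968, -0.09432601]), 'moment': array([0.0057808 , 0.02453484, 0.02493348]), 'gripper_force': 0.0, 'width': 0.08543247990319879}
```

View pics/top0b.png

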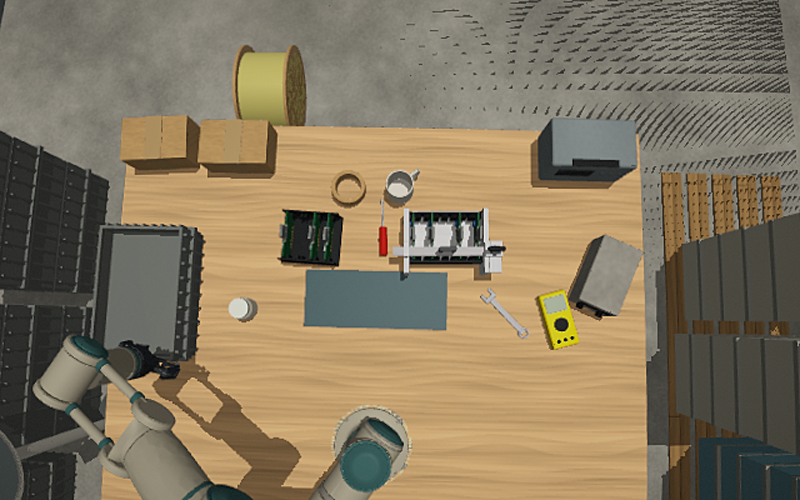

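View pics/scene0b.png

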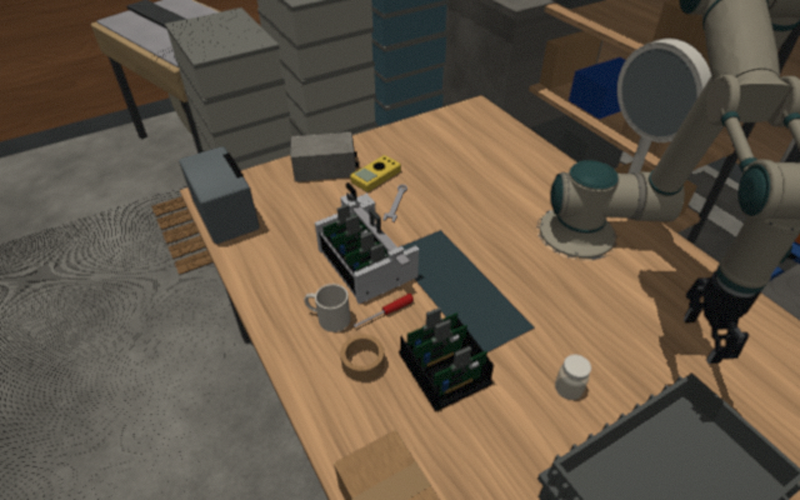

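The top view shows the rack near (447,240) and the stand near (311,237) in the 800-px image. The free mat is at (375,300), and the screwdriver lies between rack and stand. I'll zoom in next.

```bash
python3 - <<'E'
import cv2
a=cv2.imread("pics/top0.png")[160:230,215:415]; cv2.imwrite("pics/tz.png",cv2.resize(a,None,fx=4,fy=4,interpolation=cv2.INTER_CUBIC))
a=cv2.imread("pics/scene0.png")[140:330,245:400]; cv2.imwrite("pics/sz.png",cv2.resize(a,None,fx=3.15,fy=3.15,interpolation=cv2.INTER_CUBIC))
E
```

```text
(no output)
```

View pics/tz.png

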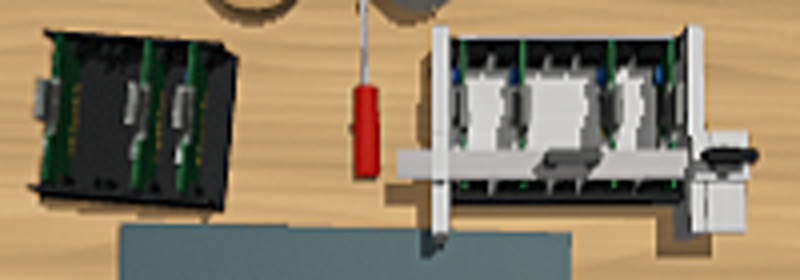

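View pics/sz.png

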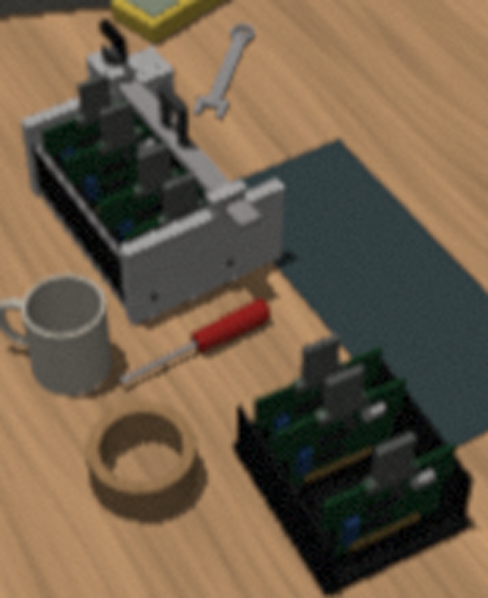

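```bash
cat > fit.py <<'E'
from h import *
from scipy.optimize import least_squares
def w(p,L): 
    c,s=np.cos(p[2]),np.sin(p[2]); L=np.atleast_2d(L)/1000.
    return np.c_[p[0]+c*L[:,0]-s*L[:,1],p[1]+s*L[:,0]+c*L[:,1],L[:,2]]
T=lambda u,v:(215+u/4-.375,160+v/4-.375)
S=lambda u,v:(245+u/3.15-.34,140+v/3.15-.34)
rack=[("top",T(432,27),(77,118,105)),("top",T(703,27),(77,-118,105)),("top",T(432,240),(-105,118,105)),("top",T(747,232),(-105,-152,105)),
("scene",S(125,264),(77,118,105)),("scene",S(284,184),(-105,118,105)),("scene",S(25,122),(77,-118,105)),
("top",T(463,84),(18,91,146)),("top",T(463,128),(-18,91,146))]
stand=[]
for y,(a,b) in {60:((40,80),(40,118)),-20:((131,85),(131,122)),-60:((178,87),(178,125))}.items():
    stand+=[("top",T(*a),(18,y,146)),("top",T(*b),(-18,y,146))]
stand+=[("scene",S(373,446),(18,60,146)),("scene",S(412,433),(-18,60,146)),("scene",S(323,380),(18,-20,146)),("scene",S(361,367),(-18,-20,146)),
("scene",S(303,350),(18,-60,146)),("scene",S(338,340),(-18,-60,146))]
def fit(c,p0):
    def f(p): return np.concatenate([proj(n,w(p,L))[0]-uv for n,uv,L in c])
    r=least_squares(f,p0,loss="soft_l1"); print(r.x.round(4)); print(r.fun.reshape(-1,2).round(1).tolist()); return r.x
if __name__=="__main__":
    R=fit(rack,[.5,-.2,0]); D=fit(stand,[.5,.15,0])
    np.savez("pose.npz",R=R,D=D)
    boxes=[(R,[(-105,77),(104,118),(105,105)]),(R,[(-105,77),(-118,-104),(105,105)]),(R,[(-105,-21),(-152,-118),(105,105)]),(R,[(-58,-34),(-148,148),(113,113)])]
    for y in(-91,-39,39,91): boxes+=[(R,[(-18,18),(y-4,y+4),(146,146)])]
    for y in(60,-20,-60): boxes+=[(D,[(-18,18),(y-4,y+4),(146,146)]),(D,[(-65,65),(y-2,y+2),(102,102)])]
    boxes+=[(D,[(-75,75),(-88,88),(74,74)])]
    for n,(x0,x1,y0,y1),k in(("top",(215,415,160,230),4),("scene",(245,400,140,330),3.15)):
        im=cv2.imread(f"pics/{n}0.png")[y0:y1,x0:x1]; im=cv2.resize(im,None,fx=k,fy=k,interpolation=cv2.INTER_CUBIC)
        for p,(X,Y,Z) in boxes:
            q=proj(n,w(p,[(X[0],Y[0],Z[0]),(X[1],Y[0],Z[0]),(X[1],Y[1],Z[0]),(X[0],Y[1],Z[0])]))
            q=(q-[x0,y0]+.5)*k-.5; cv2.polylines(im,[q.round().astype(np.int32)],True,(0,0,255),1)
        cv2.imwrite(f"pics/ov_{n}.png",im)
E
python3 fit.py; python3 -c "
import cv2,numpy as np
a=cv2.imread('pics/ov_top.png');b=cv2.imread('pics/ov_scene.png');c=np.zeros((598,800,3),np.uint8)
c[:280]=a;b=b[:,:];h=cv2.resize(b,(258,316));c[282:598,:258]=h;cv2.imwrite('pics/ov.png',c)"
```

```text
[ 0.5992 -0.1977  0.0292]
[[-0.2, 0.1], [-0.5, -0.3], [0.0, -1.3], [-0.3, 0.3], [0.6, -2.8], [0.1, 0.5], [-1.5, -0.8], [0.0, 0.4], [0.1, -0.1]]
[ 0.594   0.1947 -0.042 ]
[[0.2, -0.9], [-0.8, -0.0], [0.6, -0.7], [-0.3, 0.5], [0.5, -0.5], [-0.4, 0.5], [0.7, 1.2], [0.2, -0.1], [0.6, 0.3], [0.0, -0.6], [-0.6, -0.4], [-0.3, -2.0]]
```

View pics/ov_top.png

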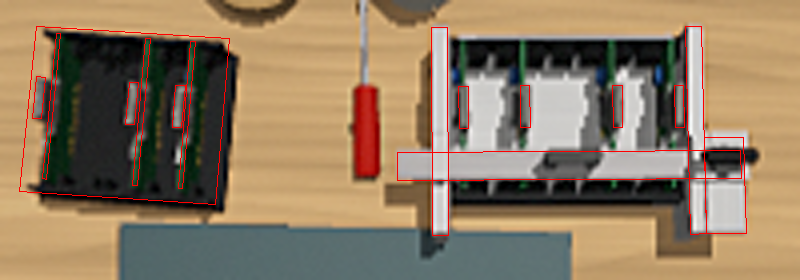

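View pics/ov_scene.png

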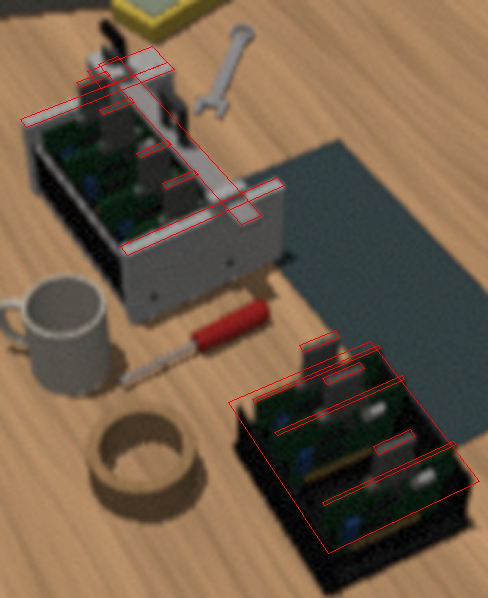

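The overlays are close but off by a few pixels. I'll refine the poses with image gradients over both views.

```bash
cat > ref.py <<'E'
from fit import *
from scipy.optimize import minimize
from scipy.ndimage import map_coordinates
def grads(ims,s=1.0):
    G={}
    for n,im in ims.items():
        b=cv2.GaussianBlur(im,(0,0),s).astype(float)
        gx=np.stack([cv2.Sobel(b[:,:,c],cv2.CV_64F,1,0) for c in range(3)]);gy=np.stack([cv2.Sobel(b[:,:,c],cv2.CV_64F,0,1) for c in range(3)])
        G[n]=(gx,gy)
    return G
def score(G,p,segs,ns=("top","scene")):
    t=np.linspace(.05,.95,25)[:,None]; tot=0
    for n in ns:
        gx,gy=G[n]
        for a,b in segs:
            q=proj(n,w(p,np.array(a)*(1-t)+np.array(b)*t)); d=q[-1]-q[0]; L=np.hypot(*d); nx,ny=-d[1]/L,d[0]/L
            m=np.sqrt(sum((map_coordinates(gx[c],[q[:,1],q[:,0]],order=1)*nx+map_coordinates(gy[c],[q[:,1],q[:,0]],order=1)*ny)**2 for c in range(3)))
            tot+=np.minimum(m,250).mean()*L
    return tot
def refine(ims,p0,segs,ns=("top","scene"),rng=(.012,.012,.05)):
    best=None
    for s in(1.5,.8):
        G=grads(ims,s); 
        if best is None:
            c=[(score(G,p0+np.array([a,b,t]),segs,ns),a,b,t) for a in np.linspace(-1,1,7)*rng[0] for b in np.linspace(-1,1,7)*rng[1] for t in np.linspace(-1,1,5)*rng[2]]
            best=p0+np.array(max(c)[1:])
        sc=np.array([.001,.001,.005])
        best=minimize(lambda z:-score(G,best0+z*sc,segs,ns),[0,0,0],method="Nelder-Mead",options=dict(initial_simplex=np.r_[np.zeros((1,3)),2*np.eye(3)])).x*sc+best if not (best0:=best) is None else 0
    return best
def rect(x0,x1,y0,y1,z): c=[(x0,y0,z),(x1,y0,z),(x1,y1,z),(x0,y1,z)]; return [(c[i],c[(i+1)%4]) for i in range(4)]
rackS=rect(-105,77,104,118,105)+[((77,-118,105),(77,-104,105)),((77,-118,105),(-20,-118,105)),((77,-104,105),(-20,-104,105)),((-105,-152,105),(-105,-104,105))]
for y in(-91,-39,39,91): rackS+=rect(-18,18,y-4,y+4,146)
tabS=[]
for y in(60,-20,-60): tabS+=rect(-18,18,y-4,y+4,146)+[((-65,y,102),(-18,y,102)),((18,y,102),(65,y,102))]
barS=[((-12,-100,8),(-12,100,8)),((12,-100,8),(12,100,8)),((-12,148,8),(12,148,8))]
E
python3 - <<'E'
from ref import *
ims={n:cv2.imread(f"pics/{n}0.png") for n in("top","scene")}
z=np.load("pose.npz")
for k,s in(("R",rackS),("D",tabS)):
    for ns in(("top","scene"),("top",),("scene",)): r=refine(ims,z[k],s,ns); print(k,ns,r.round(4),score(grads(ims,.8),r,s).round(0))
standS=rect(-75,75,-88,88,74)+rect(-75,75,-88,88,0)
print("stand",refine(ims,z["D"],standS).round(4))
for y in(60,-20,-60):
    s=[((a[0],a[1]-y,a[2]),(b[0],b[1]-y,b[2])) for a,b in tabS if abs(a[1]-y)<6]
    print(y,refine(ims,w(z["D"],(0,y,0))[0]*[1,1,0]+[0,0,z["D"][2]],s,rng=(.008,.008,.03)).round(4))
E
```

```text
Traceback (most recent call last):
  File "ref.py", line 25, in refine
    c=[(score(G,p0+np.array([a,b,t]),segs,ns),a,b,t) for a in np.linspace(-1,1,7)*rng[0] for b in np.linspace(-1,1,7)*rng[1] for t in np.linspace(-1,1,5)*rng[2]]
        ~~~~~^^^^^^^^^^^^^^^^^^^^^^^^^^^^^^^^
  File "ref.py", line 16, in score
    q=proj(n,w(p,np.array(a)*(1-t)+np.array(b)*t)); d=q[-1]-q[0]; L=np.hypot(*d); nx,ny=-d[1]/L,d[0]/L
  File "h.py", line 6, in proj
    K,k1,T=P(n); W=np.linalg.inv(T); X=np.atleast_2d(X).astype(float)
           ~^^^
  File "h.py", line 4, in P
    c=imaging.camera_params(n); return np.array(c["camera_matrix"]),c["k1"],np.array(c["cam_to_world"])
ValueError: time passes only in moves, steps and waits
```

```bash
python3 - <<'E'
s=open('h.py').read()
s=s.replace('def P(n):','from functools import lru_cache\n@lru_cache\ndef P(n):'); open('h.py','w').write(s)
s=open('ref.py').read()
i=s.index('        best=minimize'); j=s.index('    return best')
s=s[:i]+'''        b0=best
        z=minimize(lambda z:-score(G,b0+z*sc,segs,ns),np.zeros(3),method="Nelder-Mead",options=dict(initial_simplex=np.r_[np.zeros((1,3)),2*np.eye(3)])).x
        best=b0+z*sc
'''+s[j:]; open('ref.py','w').write(s)
E
cat > r1.py <<'E'
from ref import *
ims={n:cv2.imread(f"pics/{n}0.png") for n in("top","scene")}
z=np.load("pose.npz")
for k,s in(("R",rackS),("D",tabS)):
    for ns in(("top","scene"),("top",),("scene",)): r=refine(ims,z[k],s,ns); print(k,ns,r.round(4),score(grads(ims,.8),r,s).round(0))
standS=rect(-75,75,-88,88,74)+rect(-75,75,-88,88,0)
print("stand",refine(ims,z["D"],standS).round(4))
for y in(60,-20,-60):
    s=[((a[0],a[1]-y,a[2]),(b[0],b[1]-y,b[2])) for a,b in tabS if abs(a[1]-y)<6]
    print(y,refine(ims,w(z["D"],(0,y,0))[0]*[1,1,0]+[0,0,z["D"][2]],s,rng=(.008,.008,.03)).round(4))
E
python3 r1.py
```

```text
R ('top', 'scene') [ 0.6015 -0.199   0.0237] 104980.0
R ('top',) [ 0.6009 -0.1992  0.024 ] 104882.0
R ('scene',) [ 0.5999 -0.1979  0.0397] 103867.0
D ('top', 'scene') [0.5935 0.1961 0.01  ] 52002.0
D ('top',) [ 0.5925  0.1944 -0.0032] 49858.0
D ('scene',) [0.5948 0.1966 0.002 ] 51560.0
stand [ 0.5916  0.1905 -0.0517]
60 [ 0.5955  0.256  -0.1346]
-20 [ 0.5921  0.1733 -0.0602]
-60 [0.593  0.1361 0.0265]
```

```bash
python3 - <<'E'
from ref import *
np.savez("pose.npz",R=np.array([.6013,-.199,.024]),D=np.array([.5925,.193,-.05]))
z=np.load("pose.npz"); out=np.zeros((600,800,3),np.uint8)
segs=tabS+rect(-75,75,-88,88,74)
for n,(x0,x1,y0,y1),k,ox,oy in(("top",(220,278,163,216),6.8,0,0),("scene",(316,406,242,330),4.4,400,0)):
    im=cv2.imread(f"pics/{n}0.png")[y0:y1,x0:x1]; im=cv2.convertScaleAbs(cv2.resize(im,None,fx=k,fy=k,interpolation=cv2.INTER_CUBIC),alpha=1.6)
    for a,b in segs:
        q=((proj(n,w(z["D"],[a,b]))-[x0,y0]+.5)*k).round().astype(int); cv2.line(im,q[0].tolist(),q[1].tolist(),(0,0,255),1)
    h,ww=min(im.shape[0],600),min(im.shape[1],400); out[oy:oy+h,ox:ox+ww]=im[:h,:ww]
out=out[:400]; cv2.imwrite("pics/ov2.png",out)
E
```

```text
(no output)
```

View pics/ov2.png

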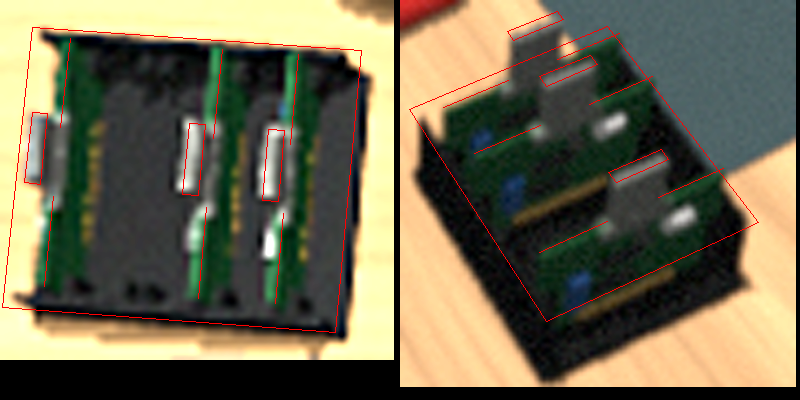

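```bash
cat > d.py <<'E'
import sys
from fit import *
# d.py R|D|W x y z(mm) yaw_deg(of tool y rel frame)
def st():
    s=get_state(); q=s["ee_rot"]; a,b=q[1],q[2]
    from scipy.spatial.transform import Rotation as Ro
    y=Ro.from_quat([q[1],q[2],q[3],q[0]]).as_matrix()[:,1]; return s,np.degrees(np.arctan2(y[1],y[0]))
if __name__=="__main__":
    z=np.load("pose.npz"); p={"W":np.zeros(3)}.get(sys.argv[1]); p=z[sys.argv[1]] if p is None else p
    L=[float(v) for v in sys.argv[2:6]]; t=w(p,L[:3])[0]; a=L[3]+np.degrees(p[2]); s,c=st()
    da=(a-c+90)%180-90
    print("t",s["clock"],"pos",s["position"].round(4),"yaw",round(c,1),"wid",round(s["width"],4),"gf",round(s["gripper_force"],1),"F",s["contact_force"].round(1),"q",s["qpos"].round(2))
    print("travel",((t-s["position"])/.2).round(4),"turn",round(da/180,4),"target",t.round(4))
E
python3 d.py R -46 -130 300 0; python3 -m inch '[{"claw":1,"travel":[0.3,-0.9,0.25],"turn":-0.2},{"claw":1,"travel":[0.3,-0.9,0.25],"turn":-0.2},{"claw":1,"travel":[0.3,-0.9,0.25],"turn":-0.2},{"claw":1,"travel":[0.3,-0.9,0.25],"turn":-0.2},{"claw":1,"travel":[0.3,-0.9,0.25],"turn":-0.2}]'; python3 d.py R -46 -130 300 0
```

```text
t 0.1 pos [0.2528 0.5159 0.2495] yaw 63.9 wid 0.0854 gf 0.0 F [-0.2 -0.1 -0.1] q [ 0.99  0.28  1.51  0.    1.36 -0.12]
travel [ 1.528  -4.2299  0.2523] turn -0.3473 target [ 0.5584 -0.3301  0.3   ]
clock: 0.6
position: [0.3147, 0.3323, 0.3018]
ee_rot: [0.002, 0.519, 0.855, 0.0]
contact_force: [-0.1, 0.1, 0.9]
width: 0.0853
gripper_force: 0.0
t 0.6 pos [0.3147 0.3323 0.3018] yaw 27.4 wid 0.0853 gf 0.0 F [-0.1  0.1  0.9] q [ 0.66  0.07  1.64 -0.    1.43  0.18]
travel [ 1.2189 -3.312  -0.0092] turn -0.1447 target [ 0.5584 -0.3301  0.3   ]
```

```bash
python3 -m inch '[{"claw":1,"travel":[0.36,-1,0],"turn":-0.145},{"claw":1,"travel":[0.36,-1,0],"turn":-0.145},{"claw":1,"travel":[0.36,-1,0],"turn":-0.145},{"claw":1,"travel":[0.36,-1,0],"turn":-0.145},{"claw":1,"travel":[0.36,-1,0],"turn":-0.145}]' >/dev/null
python3 -m inch '[{"claw":1,"travel":[0.36,-1,0],"turn":0},{"claw":1,"travel":[0.36,-1,0],"turn":0},{"claw":1,"travel":[0.36,-1,0],"turn":0},{"claw":1,"travel":[0.36,-1,0],"turn":0},{"claw":1,"travel":[0.36,-1,0],"turn":0}]' >/dev/null
python3 -m inch '[{"claw":1,"travel":[0.36,-1,0],"turn":0},{"claw":1,"travel":[0.36,-1,0],"turn":0},{"claw":1,"travel":[0.36,-1,0],"turn":0},{"claw":1,"travel":[0.36,-1,0],"turn":0},{"claw":1,"travel":[0.36,-1,0],"turn":0}]' >/dev/null
python3 d.py R -46 -130 300 0
```

```text
t 2.1 pos [ 0.5309 -0.2674  0.2986] yaw 1.7 wid 0.0854 gf 0.0 F [-0.5  0.2 -0.4] q [-0.58  0.28  1.38 -0.    1.48 -0.61]
travel [ 0.1376 -0.3134  0.0068] turn -0.0016 target [ 0.5584 -0.3301  0.3   ]
```

```bash
python3 -m inch '[{"claw":-0.2,"travel":[0.14,-0.31,-0.2],"turn":0},{"claw":-0.2,"travel":[0.14,-0.31,-0.3],"turn":0},{"claw":-0.2,"travel":[0.14,-0.31,-0.5],"turn":0},{"claw":-0.2,"travel":[0.14,-0.31,-0.5],"turn":0},{"claw":-0.2,"travel":[0.14,-0.31,-0.5],"turn":0}]' 40
python3 d.py R -46 -130 165 0; python3 -c "
from h import *
s=snap('scene')[100:250,220:400];t=snap('top')[150:240,310:430]
s=cv2.resize(s,None,fx=3,fy=3,interpolation=2);t=cv2.resize(t,None,fx=2,fy=2,interpolation=2)
o=np.zeros((450,790,3),np.uint8);o[:450,:540]=s;o[:180,545:785]=t;cv2.imwrite('pics/p1.png',o)"
```

```text
clock: 2.6
position: [0.5572, -0.3241, 0.2]
ee_rot: [-0.001, 0.696, 0.718, 0.0]
contact_force: [0.9, -0.8, 1.1]
width: 0.034
gripper_force: 0.0
t 2.6 pos [ 0.5572 -0.3241  0.2   ] yaw 1.9 wid 0.034 gf 0.0 F [ 0.9 -0.8  1.1] q [-0.64  0.41  1.43  0.    1.31 -0.67]
travel [ 0.0061 -0.03   -0.1752] turn -0.0027 target [ 0.5584 -0.3301  0.165 ]
```

View pics/p1.png

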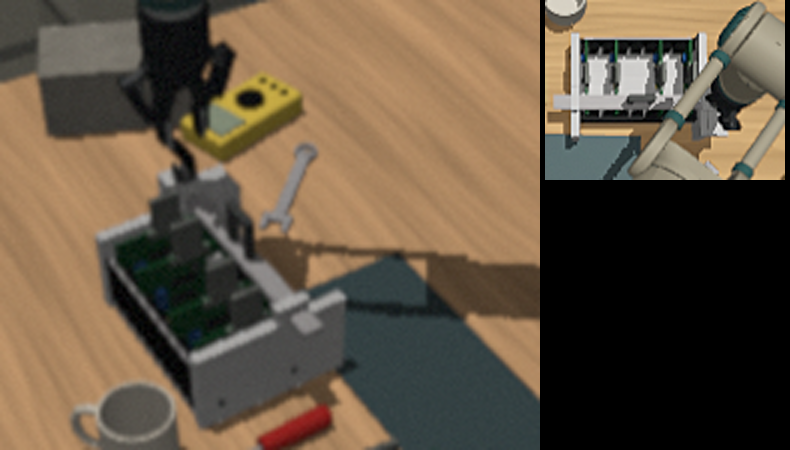

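```bash
python3 -m inch '[{"claw":-0.2,"travel":[0,-0.01,-0.175],"turn":0},{"claw":-0.2,"travel":[0,-0.01,-0.175],"turn":0},{"claw":-1,"travel":[0,-0.01,-0.175],"turn":0},{"claw":-1,"travel":[0,-0.01,-0.175],"turn":0},{"claw":-1,"travel":[0,-0.01,-0.175],"turn":0}]' 50
python3 -m inch '[{"claw":-1,"travel":[0,0,0],"turn":0},{"claw":-1,"travel":[0,0,0],"turn":0},{"claw":-1,"travel":[0,0,0],"turn":0}]' >/dev/null
python3 d.py R -46 -130 165 0
```

```text
clock: 3.2
position: [0.5577, -0.3279, 0.1678]
ee_rot: [0.001, 0.696, 0.718, 0.0]
contact_force: [-1.3, 1.8, 5.8]
width: 0.011
gripper_force: 53.1
t 3.5 pos [ 0.5577 -0.3279  0.1678] yaw 1.8 wid 0.0106 gf 53.3 F [-2.1  1.9  6.7] q [-0.64  0.43  1.47  0.    1.23 -0.67]
travel [ 0.0034 -0.0107 -0.0142] turn -0.0023 target [ 0.5584 -0.3301  0.165 ]
```

```bash
python3 -m inch '[{"claw":-1,"travel":[0,0,0.03],"turn":0},{"claw":-1,"travel":[0,0,0.06],"turn":0},{"claw":-1,"travel":[0,0,0.09],"turn":0},{"claw":-1,"travel":[0,0,0.1],"turn":0},{"claw":-1,"travel":[0,0,0.1],"turn":0}]'
python3 d.py R -46 -130 165 0
```

```text
clock: 4.0
position: [0.5576, -0.3279, 0.1851]
ee_rot: [0.0, 0.696, 0.718, 0.0]
contact_force: [4.3, -1.5, -8.4]
width: 0.0106
gripper_force: 51.3
t 4.0 pos [ 0.5576 -0.3279  0.1851] yaw 1.8 wid 0.0106 gf 51.3 F [ 4.3 -1.5 -8.4] q [-0.64  0.42  1.45  0.    1.27 -0.67]
travel [ 0.004  -0.0108 -0.1007] turn -0.0023 target [ 0.5584 -0.3301  0.165 ]
```

```bash
python3 -m inch '[{"claw":-1,"travel":[0,0,0],"turn":0.04},{"claw":-1,"travel":[0,0,0],"turn":0.08},{"claw":-1,"travel":[0,0,0],"turn":0.12},{"claw":-1,"travel":[0,0,0],"turn":0.16},{"claw":-1,"travel":[0,0,0],"turn":0.2}]'
python3 -m inch '[{"claw":-1,"travel":[0,0,0],"turn":0.04},{"claw":-1,"travel":[0,0,0],"turn":0.08},{"claw":-1,"travel":[0,0,0],"turn":0.12},{"claw":-1,"travel":[0,0,0],"turn":0.16},{"claw":-1,"travel":[0,0,0],"turn":0.16}]'
python3 d.py R -46 -130 165 0
```

```text
clock: 4.5
position: [0.5572, -0.328, 0.1847]
ee_rot: [-0.0, 0.438, 0.899, -0.0]
contact_force: [1.7, -2.5, -7.9]
width: 0.011
gripper_force: 51.3
clock: 5.0
position: [0.557, -0.3282, 0.1848]
ee_rot: [-0.0, 0.203, 0.979, -0.0]
contact_force: [1.7, -2.2, -9.1]
width: 0.0107
gripper_force: 51.2
t 5.0 pos [ 0.557  -0.3282  0.1848] yaw 66.6 wid 0.0107 gf 51.2 F [ 1.7 -2.2 -9.1] q [-0.64  0.42  1.45 -0.    1.27 -1.8 ]
travel [ 0.0073 -0.0094 -0.0988] turn -0.3622 target [ 0.5584 -0.3301  0.165 ]
```

```bash
python3 -m inch '[{"claw":-0.4,"travel":[0,0,-0.005],"turn":0},{"claw":-0.3,"travel":[0,0,-0.005],"turn":0},{"claw":-0.3,"travel":[0,0,-0.005],"turn":0},{"claw":-0.3,"travel":[0,0,-0.005],"turn":0},{"claw":-0.3,"travel":[0,0,0.1],"turn":0}]'
python3 -m inch '[{"claw":-0.3,"travel":[0,0,0.3],"turn":0},{"claw":-0.3,"travel":[0,0.4,0.4],"turn":-0.3},{"claw":-0.3,"travel":[0,0.6,0.4],"turn":-0.3},{"claw":-0.3,"travel":[0,0.6,0.4],"turn":-0.3},{"claw":-0.3,"travel":[0,0.6,0.4],"turn":-0.3}]'
python3 d.py R -46 0 200 0; python3 -c "
from h import *
s=snap('scene')[100:250,220:400];t=snap('top')[150:240,310:430]
s=cv2.resize(s,None,fx=3,fy=3,interpolation=2);t=cv2.resize(t,None,fx=2,fy=2,interpolation=2)
o=np.zeros((450,790,3),np.uint8);o[:450,:540]=s;o[:180,545:785]=t;cv2.imwrite('pics/p2.png',o)"
```

```text
clock: 5.5
position: [0.5555, -0.3264, 0.203]
ee_rot: [-0.003, 0.203, 0.979, 0.001]
contact_force: [0.5, 0.1, -0.2]
width: 0.0299
gripper_force: 0.0
clock: 6.0
position: [0.5571, -0.2039, 0.2874]
ee_rot: [0.001, 0.484, 0.875, 0.001]
contact_force: [-0.2, -1.3, -0.1]
width: 0.0301
gripper_force: 0.0
t 6.0 pos [ 0.5571 -0.2039  0.2874] yaw 32.0 wid 0.0301 gf 0.0 F [-0.2 -1.3 -0.1] q [-0.47  0.29  1.4   0.    1.45 -1.03]
travel [-0.009   0.0191 -0.437 ] turn -0.1704 target [ 0.5553 -0.2001  0.2   ]
```

View pics/p2.png

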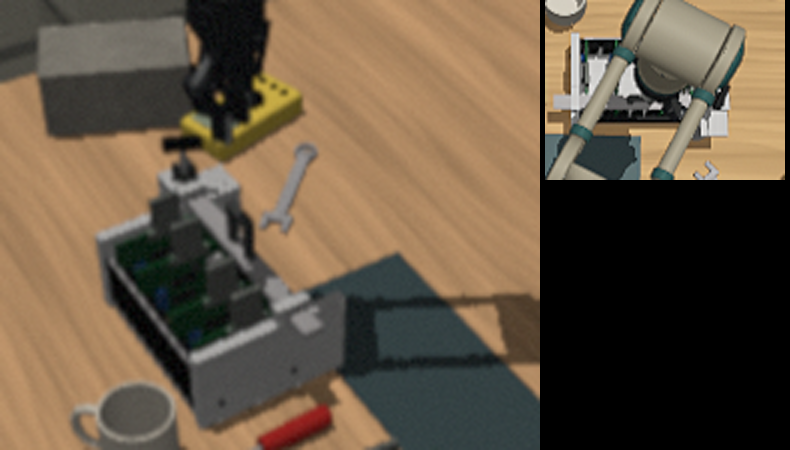

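```bash
python3 -m inch '[{"claw":-0.3,"travel":[-0.009,0.02,-0.2],"turn":-0.17},{"claw":-0.3,"travel":[-0.009,0.02,-0.3],"turn":-0.17},{"claw":-0.3,"travel":[-0.009,0.02,-0.4],"turn":-0.17},{"claw":-0.3,"travel":[-0.009,0.02,-0.45],"turn":-0.17},{"claw":-0.3,"travel":[-0.009,0.02,-0.45],"turn":-0.17}]' 50
python3 d.py R -46 0 160 0
```

```text
clock: 6.6
position: [0.5541, -0.2038, 0.1933]
ee_rot: [-0.002, 0.696, 0.718, -0.001]
contact_force: [-0.0, -1.0, -0.4]
width: 0.0296
gripper_force: 0.0
t 6.6 pos [ 0.5541 -0.2038  0.1933] yaw 1.7 wid 0.0296 gf 0.0 F [-0.  -1.  -0.4] q [-0.47  0.34  1.56 -0.    1.25 -0.5 ]
travel [ 0.0059  0.0185 -0.1667] turn -0.0019 target [ 0.5553 -0.2001  0.16  ]
```

```bash
python3 -m inch '[{"claw":-0.3,"travel":[0.006,0.01,-0.165],"turn":0},{"claw":-0.3,"travel":[0.006,0.01,-0.165],"turn":0},{"claw":-1,"travel":[0.006,0.01,-0.165],"turn":0},{"claw":-1,"travel":[0.006,0.01,-0.165],"turn":0},{"claw":-1,"travel":[0.006,0.01,-0.165],"turn":0}]' 60
python3 -m inch '[{"claw":-1,"travel":[0,0,0],"turn":0},{"claw":-1,"travel":[0,0,0],"turn":0},{"claw":-1,"travel":[0,0,0],"turn":0}]' >/dev/null
python3 d.py R -46 0 160 0;python3 d.py R -96 0 160 0
```

```text
clock: 7.1
position: [0.5567, -0.2021, 0.1633]
ee_rot: [0.001, 0.697, 0.717, -0.0]
contact_force: [-0.7, 0.0, -1.1]
width: 0.0109
gripper_force: 59.5
t 7.4 pos [ 0.5567 -0.2021  0.1632] yaw 1.6 wid 0.0113 gf 60.0 F [-2.5 -0.5  2.3] q [-0.47  0.36  1.6  -0.    1.18 -0.49]
travel [-0.007   0.0101 -0.0162] turn -0.0014 target [ 0.5553 -0.2001  0.16  ]
t 7.4 pos [ 0.5567 -0.2021  0.1632] yaw 1.6 wid 0.0113 gf 60.0 F [-2.5 -0.5  2.3] q [-0.47  0.36  1.6  -0.    1.18 -0.49]
travel [-0.2569  0.0041 -0.0162] turn -0.0014 target [ 0.5053 -0.2013  0.16  ]
```

```bash
python3 -m inch '[{"claw":-1,"travel":[-0.05,-0.0012,0.003],"turn":0},{"claw":-1,"travel":[-0.1,-0.0024,0.003],"turn":0},{"claw":-1,"travel":[-0.15,-0.0036,0.003],"turn":0},{"claw":-1,"travel":[-0.2,-0.0048,0.003],"turn":0},{"claw":-1,"travel":[-0.25,-0.006,0.003],"turn":0}]'
python3 -m inch '[{"claw":-1,"travel":[-0.05,0,0],"turn":0},{"claw":-1,"travel":[-0.05,0,0],"turn":0},{"claw":-1,"travel":[-0.05,0,0.1],"turn":0},{"claw":-1,"travel":[-0.05,0,0.2],"turn":0},{"claw":-1,"travel":[-0.05,0,0.2],"turn":0}]'
python3 d.py W 410 10 66 0
```

```text
clock: 7.9
position: [0.5058, -0.2029, 0.1632]
ee_rot: [0.0, 0.697, 0.717, 0.0]
contact_force: [1.8, 0.0, -0.4]
width: 0.0108
gripper_force: 59.8
clock: 8.4
position: [0.4971, -0.2034, 0.2044]
ee_rot: [0.001, 0.697, 0.717, 0.0]
contact_force: [0.5, -0.5, -4.4]
width: 0.0104
gripper_force: 59.3
t 8.4 pos [ 0.4971 -0.2034  0.2044] yaw 1.6 wid 0.0104 gf 59.3 F [ 0.5 -0.5 -4.4] q [-0.52  0.25  1.66 -0.    1.23 -0.55]
travel [-0.4355  1.0672 -0.6921] turn -0.0089 target [0.41  0.01  0.066]
```

```bash
python3 -m inch '[{"claw":-1,"travel":[-0.2,0.1,0],"turn":0},{"claw":-1,"travel":[-0.3,0.3,-0.1],"turn":0},{"claw":-1,"travel":[-0.4,0.5,-0.2],"turn":-0.009},{"claw":-1,"travel":[-0.43,0.7,-0.3],"turn":-0.009},{"claw":-1,"travel":[-0.43,0.9,-0.4],"turn":-0.009}]'
python3 -m inch '[{"claw":-1,"travel":[0,0.16,-0.1],"turn":0},{"claw":-1,"travel":[0,0.16,-0.2],"turn":0},{"claw":-1,"travel":[0,0.16,-0.25],"turn":0},{"claw":-1,"travel":[0,0.16,-0.25],"turn":0},{"claw":-1,"travel":[0,0.16,-0.25],"turn":0}]'
python3 d.py W 410 10 59 0
```

```text
clock: 8.9
position: [0.4072, -0.0213, 0.121]
ee_rot: [-0.002, 0.708, 0.707, -0.001]
contact_force: [1.2, 0.4, -4.2]
width: 0.0106
gripper_force: 59.6
clock: 9.4
position: [0.4106, 0.0086, 0.0729]
ee_rot: [-0.0, 0.708, 0.707, -0.0]
contact_force: [0.7, -0.6, -3.6]
width: 0.0107
gripper_force: 59.6
t 9.4 pos [0.4106 0.0086 0.0729] yaw -0.1 wid 0.0107 gf 59.6 F [ 0.7 -0.6 -3.6] q [-0.15  0.22  2.1  -0.    0.82 -0.15]
travel [-0.0031  0.0072 -0.0693] turn 0.0004 target [0.41  0.01  0.059]
```

```bash
python3 -m inch '[{"claw":-1,"travel":[0,0,-0.04],"turn":0},{"claw":-1,"travel":[0,0,-0.06],"turn":0},{"claw":-1,"travel":[0,0,-0.07],"turn":0},{"claw":-1,"travel":[0,0,-0.075],"turn":0},{"claw":-1,"travel":[0,0,-0.075],"turn":0}]'
python3 d.py W 410 10 59 0
python3 -m inch '[{"claw":-0.4,"travel":[0,0,0],"turn":0},{"claw":-0.4,"travel":[0,0,0],"turn":0},{"claw":-0.4,"travel":[0,0,0],"turn":0},{"claw":-0.4,"travel":[0,0,0.1],"turn":0},{"claw":-0.4,"travel":[0,0,0.3],"turn":0}]'
python3 -m inch '[{"claw":-0.4,"travel":[0,0,0.3],"turn":0},{"claw":-0.4,"travel":[0,0,0.6],"turn":0},{"claw":-0.4,"travel":[0,0,0.9],"turn":0},{"claw":-0.4,"travel":[0,0,1],"turn":0},{"claw":-0.4,"travel":[0,0,1],"turn":0}]'
python3 d.py D 0 -60 220 90
```

```text
clock: 9.9
position: [0.4105, 0.0089, 0.0582]
ee_rot: [0.0, 0.707, 0.707, -0.0]
contact_force: [-1.7, -1.3, -0.0]
width: 0.0107
gripper_force: 60.1
t 9.9 pos [0.4105 0.0089 0.0582] yaw -0.0 wid 0.0107 gf 60.1 F [-1.7 -1.3 -0. ] q [-0.15  0.25  2.12 -0.    0.77 -0.15]
travel [-0.0024  0.0056  0.0038] turn 0.0001 target [0.41  0.01  0.059]
clock: 10.4
position: [0.4084, 0.0094, 0.1166]
ee_rot: [-0.003, 0.707, 0.707, -0.002]
contact_force: [0.2, 0.1, 0.3]
width: 0.0255
gripper_force: 0.0
clock: 10.9
position: [0.4141, 0.0087, 0.3249]
ee_rot: [0.006, 0.707, 0.707, 0.005]
contact_force: [0.6, 0.0, -0.6]
width: 0.0255
gripper_force: 0.0
t 10.9 pos [0.4141 0.0087 0.3249] yaw -0.0 wid 0.0255 gf 0.0 F [ 0.6  0.  -0.6] q [-0.15 -0.02  1.67  0.    1.47 -0.15]
travel [ 0.8768  0.6218 -0.5247] turn 0.4841 target [0.5895 0.1331 0.22  ]
```

```bash
python3 -m inch '[{"claw":-0.4,"travel":[0.87,0.62,0],"turn":0.484},{"claw":-0.4,"travel":[0.87,0.62,0],"turn":0.484},{"claw":-0.4,"travel":[0.87,0.62,0],"turn":0.484},{"claw":-0.4,"travel":[0.87,0.62,0],"turn":0.484},{"claw":-0.4,"travel":[0.87,0.62,0],"turn":0.484}]' >/dev/null
python3 d.py D 0 -60 200 90
python3 -m inch '[{"claw":-0.4,"travel":[0,0,-0.1],"turn":0.246},{"claw":-0.4,"travel":[0,0,-0.2],"turn":0.246},{"claw":-0.4,"travel":[0,0,-0.3],"turn":0.246},{"claw":-0.4,"travel":[0,0,-0.4],"turn":0.246},{"claw":-0.4,"travel":[0,0,-0.5],"turn":0.246}]' >/dev/null
python3 d.py D 0 -60 130 90
```

```text
t 11.4 pos [0.588  0.1361 0.3155] yaw 43.4 wid 0.0254 gf 0.0 F [-1.2 -0.9 -0.7] q [ 0.11  0.29  1.32  0.    1.53 -0.65]
travel [ 0.0076 -0.0151 -0.5774] turn 0.2427 target [0.5895 0.1331 0.2   ]
t 11.9 pos [0.5841 0.1332 0.2161] yaw 86.3 wid 0.0256 gf 0.0 F [ 0.4  0.4 -0.7] q [ 0.11  0.33  1.51  0.    1.3  -1.4 ]
travel [ 0.0272 -0.0008 -0.4307] turn 0.0046 target [0.5895 0.1331 0.13  ]
```

```bash
python3 -m inch '[{"claw":-0.4,"travel":[0.02,0,-0.2],"turn":0.005},{"claw":-0.4,"travel":[0.02,0,-0.3],"turn":0.005},{"claw":-0.4,"travel":[0.02,0,-0.4],"turn":0.005},{"claw":-0.4,"travel":[0.02,0,-0.43],"turn":0.005},{"claw":-0.4,"travel":[0.02,0,-0.43],"turn":0.005}]' 40
python3 d.py D 0 -60 130 90
python3 -m inch '[{"claw":-1,"travel":[0,0,0],"turn":0},{"claw":-1,"travel":[0,0,0],"turn":0},{"claw":-1,"travel":[0,0,0],"turn":0},{"claw":-1,"travel":[0,0,0],"turn":0},{"claw":-1,"travel":[0,0,0],"turn":0}]'
python3 d.py D 0 -60 130 90
```

```text
clock: 12.4
position: [0.5877, 0.1331, 0.1305]
ee_rot: [-0.001, 0.028, 1.0, -0.0]
contact_force: [0.2, 0.9, -0.7]
width: 0.0257
gripper_force: 0.0
t 12.4 pos [0.5877 0.1331 0.1305] yaw 86.8 wid 0.0257 gf 0.0 F [ 0.2  0.9 -0.7] q [ 0.11  0.4   1.62  0.    1.12 -1.41]
travel [ 0.0091  0.0001 -0.0027] turn 0.0017 target [0.5895 0.1331 0.13  ]
clock: 12.9
position: [0.5892, 0.1339, 0.1329]
ee_rot: [0.001, 0.028, 1.0, 0.001]
contact_force: [-0.1, 3.9, 1.5]
width: 0.0073
gripper_force: 41.4
t 12.9 pos [0.5892 0.1339 0.1329] yaw 86.8 wid 0.0073 gf 41.4 F [-0.1  3.9  1.5] q [ 0.11  0.4   1.62  0.    1.12 -1.41]
travel [ 0.0015 -0.0042 -0.0145] turn 0.0017 target [0.5895 0.1331 0.13  ]
```

```bash
python3 -m inch '[{"claw":-1,"travel":[0,0,0.1],"turn":0},{"claw":-1,"travel":[0,0,0.2],"turn":0},{"claw":-1,"travel":[0,0,0.4],"turn":0},{"claw":-1,"travel":[0,0,0.6],"turn":0},{"claw":-1,"travel":[0,0,0.75],"turn":0}]'
python3 -m inch '[{"claw":-1,"travel":[0,0,0],"turn":0},{"claw":-1,"travel":[0,0,0],"turn":0}]' >/dev/null
python3 d.py R 0 -13 283 90
```

```text
clock: 13.4
position: [0.5887, 0.132, 0.2844]
ee_rot: [0.001, 0.028, 1.0, -0.001]
contact_force: [0.2, 0.7, -1.0]
width: 0.0073
gripper_force: 40.9
t 13.6 pos [0.5883 0.1323 0.2821] yaw 86.8 wid 0.0074 gf 41.0 F [-0.2  0.3 -1.7] q [ 0.11  0.3   1.39 -0.    1.45 -1.41]
travel [ 0.0666 -1.7216  0.0043] turn 0.0254 target [ 0.6016 -0.212   0.283 ]
```

```bash
python3 -m inch '[{"claw":-1,"travel":[0.066,-0.2,0],"turn":0.025},{"claw":-1,"travel":[0.066,-0.4,0],"turn":0.025},{"claw":-1,"travel":[0.066,-0.6,0],"turn":0.025},{"claw":-1,"travel":[0.066,-0.8,0],"turn":0.025},{"claw":-1,"travel":[0.066,-1,0],"turn":0.025}]' >/dev/null
python3 -m inch '[{"claw":-1,"travel":[0,-0.2,0],"turn":0},{"claw":-1,"travel":[0,-0.4,0],"turn":0},{"claw":-1,"travel":[0,-0.6,0],"turn":0},{"claw":-1,"travel":[0,-0.72,0],"turn":0},{"claw":-1,"travel":[0,-0.72,0],"turn":0}]' >/dev/null
python3 -m inch '[{"claw":-1,"travel":[0,0,0],"turn":0},{"claw":-1,"travel":[0,0,0],"turn":0},{"claw":-1,"travel":[0,0,0],"turn":0}]' >/dev/null
python3 d.py R 0 -13 283 90;python3 -c "
from h import *
s=snap('scene')[90:230,240:400];t=snap('top')[150:240,310:430]
s=cv2.resize(s,None,fx=4,fy=4,interpolation=2)
cv2.imwrite('pics/p3.png',s)"
```

```text
t 14.9 pos [ 0.6015 -0.2096  0.2815] yaw 91.4 wid 0.0075 gf 41.0 F [-0.6  0.5 -1.4] q [-0.44  0.36  1.31  0.    1.48 -2.04]
travel [ 0.0006 -0.012   0.0077] turn -0.0002 target [ 0.6016 -0.212   0.283 ]
```

View pics/p3.png

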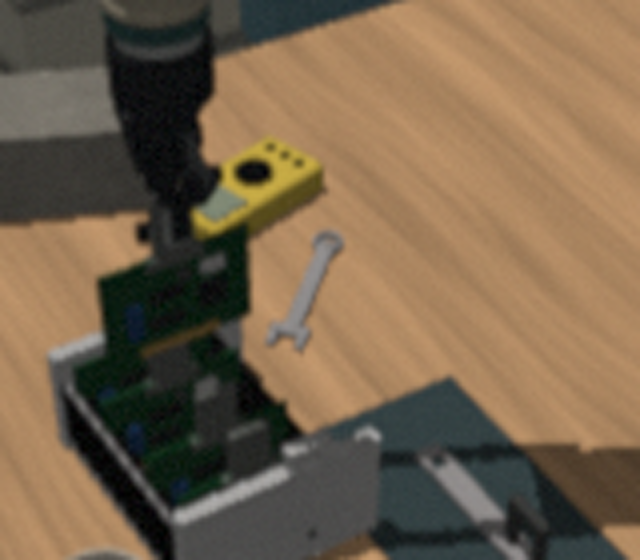

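```bash
python3 -m inch '[{"claw":-1,"travel":[0,-0.012,-0.1],"turn":0},{"claw":-1,"travel":[0,-0.012,-0.2],"turn":0},{"claw":-1,"travel":[0,-0.012,-0.3],"turn":0},{"claw":-1,"travel":[0,-0.012,-0.4],"turn":0},{"claw":-1,"travel":[0,-0.012,-0.4],"turn":0}]'
python3 d.py R 0 -13 132 90
python3 -m inch '[{"claw":-1,"travel":[0,0,-0.04],"turn":0},{"claw":-1,"travel":[0,0,-0.08],"turn":0},{"claw":-1,"travel":[0,0,-0.12],"turn":0},{"claw":-1,"travel":[0,0,-0.12],"turn":0}]'
python3 d.py R 0 -13 132 90
```

```text
clock: 15.5
position: [0.6, -0.2117, 0.1991]
ee_rot: [-0.003, -0.012, 1.0, 0.001]
contact_force: [0.1, 0.4, -1.9]
width: 0.0076
gripper_force: 40.8
t 15.5 pos [ 0.6    -0.2117  0.1991] yaw 91.4 wid 0.0076 gf 40.8 F [ 0.1  0.4 -1.9] q [-0.45  0.4   1.44  0.    1.3  -2.04]
travel [ 0.008  -0.0013 -0.3353] turn -0.0 target [ 0.6016 -0.212   0.132 ]
clock: 15.9
position: [0.6015, -0.2127, 0.1772]
ee_rot: [-0.0, -0.012, 1.0, 0.001]
contact_force: [-0.5, 0.7, -2.0]
width: 0.0075
gripper_force: 40.8
t 15.9 pos [ 0.6015 -0.2127  0.1772] yaw 91.3 wid 0.0075 gf 40.8 F [-0.5  0.7 -2. ] q [-0.45  0.42  1.48  0.    1.25 -2.04]
travel [ 0.0004  0.0036 -0.2258] turn 0.0002 target [ 0.6016 -0.212   0.132 ]
```

```bash
python3 -m inch '[{"claw":-1,"travel":[0,0,-0.06],"turn":0},{"claw":-1,"travel":[0,0,-0.12],"turn":0},{"claw":-1,"travel":[0,0,-0.18],"turn":0},{"claw":-1,"travel":[0,0,-0.21],"turn":0},{"claw":-1,"travel":[0,0,-0.22],"turn":0}]'
python3 -m inch '[{"claw":-1,"travel":[0,0,-0.01],"turn":0},{"claw":-1,"travel":[0,0,-0.02],"turn":0},{"claw":-1,"travel":[0,0,-0.02],"turn":0}]'
python3 d.py R 0 -13 132 90
```

```text
clock: 16.4
position: [0.6013, -0.2127, 0.1329]
ee_rot: [-0.001, -0.012, 1.0, 0.001]
contact_force: [-2.3, 3.6, 5.9]
width: 0.0074
gripper_force: 41.9
clock: 16.7
position: [0.6014, -0.2127, 0.1329]
ee_rot: [0.0, -0.012, 1.0, 0.0]
contact_force: [-4.7, 5.1, 14.4]
width: 0.0076
gripper_force: 43.1
t 16.7 pos [ 0.6014 -0.2127  0.1329] yaw 91.3 wid 0.0076 gf 43.1 F [-4.7  5.1 14.4] q [-0.45  0.45  1.54  0.    1.15 -2.04]
travel [ 0.0012  0.0037 -0.0044] turn 0.0002 target [ 0.6016 -0.212   0.132 ]
```

```bash
python3 -m inch '[{"claw":-1,"travel":[0,0.003,0.02],"turn":0},{"claw":-0.75,"travel":[0,0.004,0.02],"turn":0},{"claw":-0.75,"travel":[0,0.004,0.02],"turn":0},{"claw":-0.75,"travel":[0,0.004,0.02],"turn":0},{"claw":-0.75,"travel":[0,0.004,0.1],"turn":0}]'
python3 -m inch '[{"claw":-0.75,"travel":[0,0,0.1],"turn":0},{"claw":-0.75,"travel":[0,0,0.3],"turn":0},{"claw":-0.5,"travel":[0,0,0.5],"turn":0},{"claw":-0.4,"travel":[0,0,0.5],"turn":0},{"claw":-0.4,"travel":[0,0,0.5],"turn":0}]'
python3 d.py D 0 -20 220 90; python3 -c "
from h import *
s=snap('scene')[90:230,240:400]
s=cv2.resize(s,None,fx=4,fy=4,interpolation=2)
cv2.imwrite('pics/p4.png',s)"
```

```text
clock: 17.2
position: [0.6005, -0.2124, 0.1476]
ee_rot: [-0.002, -0.012, 1.0, 0.001]
contact_force: [-0.2, 0.1, 0.6]
width: 0.011
gripper_force: 0.0
clock: 17.7
position: [0.6023, -0.2131, 0.251]
ee_rot: [0.001, -0.011, 1.0, -0.001]
contact_force: [0.0, 0.1, -0.6]
width: 0.0256
gripper_force: 0.0
t 17.7 pos [ 0.6023 -0.2131  0.251 ] yaw 91.3 wid 0.0256 gf 0.0 F [ 0.   0.1 -0.6] q [-0.45  0.37  1.36 -0.    1.41 -2.04]
travel [-0.0539  1.9307 -0.1548] turn -0.0232 target [0.5915 0.173  0.22  ]
```

View pics/p4.png

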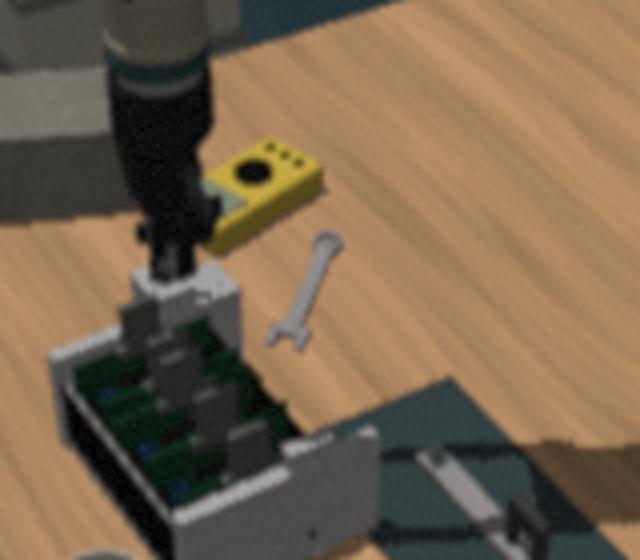

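```bash
python3 -m inch '[{"claw":-0.4,"travel":[-0.03,0.96,0.05],"turn":-0.023},{"claw":-0.4,"travel":[-0.03,0.96,0.05],"turn":-0.023},{"claw":-0.4,"travel":[-0.03,0.96,0.05],"turn":-0.023},{"claw":-0.4,"travel":[-0.03,0.96,0.05],"turn":-0.023},{"claw":-0.4,"travel":[-0.03,0.96,0.05],"turn":-0.023}]' >/dev/null
python3 -m inch '[{"claw":-0.4,"travel":[-0.02,0.97,-0.1],"turn":0},{"claw":-0.4,"travel":[-0.02,0.97,-0.1],"turn":0},{"claw":-0.4,"travel":[-0.02,0.97,-0.1],"turn":0},{"claw":-0.4,"travel":[-0.02,0.97,-0.1],"turn":0},{"claw":-0.4,"travel":[-0.02,0.97,-0.1],"turn":0}]' >/dev/null
python3 -m inch '[{"claw":-0.4,"travel":[0,0,0],"turn":0},{"claw":-0.4,"travel":[0,0,0],"turn":0}]' >/dev/null
python3 d.py D 0 -19 130 90
```

```text
t 18.95 pos [0.5917 0.172  0.239 ] yaw 87.1 wid 0.0256 gf 0.0 F [ 0.3 -0.3  1.2] q [ 0.17  0.35  1.43 -0.    1.37 -1.35]
travel [-0.0007  0.01   -0.5448] turn -0.0 target [0.5916 0.174  0.13  ]
```

```bash
python3 -m inch '[{"claw":-0.4,"travel":[0.001,0.01,-0.2],"turn":0},{"claw":-0.4,"travel":[0.001,0.01,-0.35],"turn":0},{"claw":-0.4,"travel":[0.001,0.01,-0.5],"turn":0},{"claw":-0.4,"travel":[0.001,0.01,-0.54],"turn":0},{"claw":-0.4,"travel":[0.001,0.01,-0.54],"turn":0}]' 40 >/dev/null
python3 -m inch '[{"claw":-0.4,"travel":[0,0,0],"turn":0},{"claw":-1,"travel":[0,0,0],"turn":0},{"claw":-1,"travel":[0,0,0],"turn":0},{"claw":-1,"travel":[0,0,0],"turn":0},{"claw":-1,"travel":[0,0,0],"turn":0}]'
python3 d.py D 0 -19 130 90
python3 -m inch '[{"claw":-1,"travel":[0,0,0.1],"turn":0},{"claw":-1,"travel":[0,0,0.2],"turn":0},{"claw":-1,"travel":[0,0,0.4],"turn":0},{"claw":-1,"travel":[0,0,0.6],"turn":0},{"claw":-1,"travel":[0,0,0.77],"turn":0}]' >/dev/null
python3 -m inch '[{"claw":-1,"travel":[0,0,0],"turn":0},{"claw":-1,"travel":[0,0,0],"turn":0}]' >/dev/null
python3 d.py R 0 13 283 90
```

```text
clock: 19.95
position: [0.5933, 0.1757, 0.1339]
ee_rot: [0.002, 0.024, 1.0, 0.0]
contact_force: [-0.3, 0.0, 6.1]
width: 0.0074
gripper_force: 40.0
t 19.95 pos [0.5933 0.1757 0.1339] yaw 87.2 wid 0.0074 gf 40.0 F [-0.3  0.   6.1] q [ 0.18  0.42  1.59 -0.    1.13 -1.35]
travel [-0.0085 -0.0083 -0.0195] turn -0.0004 target [0.5916 0.174  0.13  ]
t 20.65 pos [0.5916 0.1756 0.2862] yaw 87.2 wid 0.0072 gf 39.5 F [-0.7 -0.2 -2.2] q [ 0.18  0.32  1.35  0.    1.47 -1.35]
travel [ 0.0467 -1.8082 -0.0161] turn 0.0232 target [ 0.601 -0.186  0.283]
```

```bash
python3 -m inch '[{"claw":-1,"travel":[0.047,-0.2,0],"turn":0.023},{"claw":-1,"travel":[0.047,-0.4,0],"turn":0.023},{"claw":-1,"travel":[0.047,-0.6,0],"turn":0.023},{"claw":-1,"travel":[0.047,-0.8,0],"turn":0.023},{"claw":-1,"travel":[0.047,-1,0],"turn":0.023}]' >/dev/null
python3 -m inch '[{"claw":-1,"travel":[0,-0.2,0],"turn":0},{"claw":-1,"travel":[0,-0.4,0],"turn":0},{"claw":-1,"travel":[0,-0.6,0],"turn":0},{"claw":-1,"travel":[0,-0.8,0],"turn":0},{"claw":-1,"travel":[0,-0.803,0],"turn":0}]' >/dev/null
python3 -m inch '[{"claw":-1,"travel":[0,0,0],"turn":0},{"claw":-1,"travel":[0,0,0],"turn":0},{"claw":-1,"travel":[0,0,0],"turn":0}]' >/dev/null
python3 d.py R 0 13.7 200 90
```

```text
t 21.95 pos [ 0.6011 -0.1836  0.2852] yaw 91.4 wid 0.0073 gf 39.9 F [-0.1 -0.8 -0.9] q [-0.41  0.34  1.32  0.    1.48 -2.  ]
travel [-0.0005 -0.0083 -0.4261] turn -0.0002 target [ 0.601  -0.1853  0.2   ]
```

```bash
python3 -m inch '[{"claw":-1,"travel":[0,-0.008,-0.1],"turn":0},{"claw":-1,"travel":[0,-0.008,-0.2],"turn":0},{"claw":-1,"travel":[0,-0.008,-0.3],"turn":0},{"claw":-1,"travel":[0,-0.008,-0.42],"turn":0},{"claw":-1,"travel":[0,-0.008,-0.42],"turn":0}]' >/dev/null
python3 -m inch '[{"claw":-1,"travel":[0,0,-0.04],"turn":0},{"claw":-1,"travel":[0,0,-0.08],"turn":0},{"claw":-1,"travel":[0,0,-0.12],"turn":0},{"claw":-1,"travel":[0,0,-0.12],"turn":0}]'
python3 d.py R 0 13.7 133 90
```

```text
clock: 22.85
position: [0.6008, -0.1863, 0.177]
ee_rot: [-0.001, -0.012, 1.0, 0.0]
contact_force: [0.4, 0.6, -1.1]
width: 0.0072
gripper_force: 39.8
t 22.85 pos [ 0.6008 -0.1863  0.177 ] yaw 91.3 wid 0.0072 gf 39.8 F [ 0.4  0.6 -1.1] q [-0.41  0.4   1.5   0.    1.24 -2.01]
travel [ 0.0008  0.0048 -0.22  ] turn 0.0002 target [ 0.601  -0.1853  0.133 ]
```

```bash
python3 -m inch '[{"claw":-1,"travel":[0,0.003,-0.06],"turn":0},{"claw":-1,"travel":[0,0.003,-0.12],"turn":0},{"claw":-1,"travel":[0,0.003,-0.18],"turn":0},{"claw":-1,"travel":[0,0.003,-0.21],"turn":0},{"claw":-1,"travel":[0,0.003,-0.22],"turn":0}]'
python3 -m inch '[{"claw":-1,"travel":[0,0,-0.01],"turn":0},{"claw":-1,"travel":[0,0,-0.02],"turn":0},{"claw":-1,"travel":[0,0,-0.02],"turn":0}]'
```

```text
clock: 23.35
position: [0.6003, -0.1862, 0.134]
ee_rot: [-0.001, -0.012, 1.0, 0.0]
contact_force: [-5.2, 0.4, 12.2]
width: 0.0075
gripper_force: 42.0
clock: 23.65
position: [0.6003, -0.1862, 0.1339]
ee_rot: [-0.0, -0.012, 1.0, -0.0]
contact_force: [-8.5, 3.0, 20.0]
width: 0.0077
gripper_force: 43.2
```

```bash
python3 -m inch '[{"claw":-1,"travel":[0,0.002,0.02],"turn":0},{"claw":-0.75,"travel":[0,0.002,0.02],"turn":0},{"claw":-0.75,"travel":[0,0.002,0.02],"turn":0},{"claw":-0.75,"travel":[0,0.002,0.02],"turn":0},{"claw":-0.75,"travel":[0,0.002,0.1],"turn":0}]'
python3 -m inch '[{"claw":-0.75,"travel":[0,0,0.1],"turn":0},{"claw":-0.75,"travel":[0,0,0.3],"turn":0},{"claw":-0.5,"travel":[0,0,0.5],"turn":0},{"claw":-0.4,"travel":[0,0.2,0.5],"turn":0},{"claw":-0.4,"travel":[0,0.4,0.5],"turn":0}]'
python3 d.py D 0 61 220 90
```

```text
clock: 24.15
position: [0.5998, -0.1852, 0.1472]
ee_rot: [-0.003, -0.012, 1.0, 0.001]
contact_force: [-0.5, 0.2, -0.1]
width: 0.0104
gripper_force: 0.0
clock: 24.65
position: [0.6023, -0.1061, 0.2511]
ee_rot: [0.002, -0.01, 1.0, -0.0]
contact_force: [0.5, 0.1, -0.9]
width: 0.0254
gripper_force: 0.0
t 24.65 pos [ 0.6023 -0.1061  0.2511] yaw 91.2 wid 0.0254 gf 0.0 F [ 0.5  0.1 -0.9] q [-0.29  0.33  1.42  0.    1.38 -1.88]
travel [-0.0339  1.8003 -0.1557] turn -0.0224 target [0.5955 0.2539 0.22  ]
```

```bash
python3 -m inch '[{"claw":-0.4,"travel":[-0.02,0.96,0],"turn":-0.022},{"claw":-0.4,"travel":[-0.02,0.96,0],"turn":-0.022},{"claw":-0.4,"travel":[-0.02,0.96,0],"turn":-0.022},{"claw":-0.4,"travel":[-0.02,0.96,0],"turn":-0.022},{"claw":-0.4,"travel":[-0.02,0.96,0],"turn":-0.022}]' >/dev/null
python3 -m inch '[{"claw":-0.4,"travel":[-0.014,0.82,-0.1],"turn":0},{"claw":-0.4,"travel":[-0.014,0.82,-0.1],"turn":0},{"claw":-0.4,"travel":[-0.014,0.82,-0.1],"turn":0},{"claw":-0.4,"travel":[-0.014,0.82,-0.1],"turn":0},{"claw":-0.4,"travel":[-0.014,0.82,-0.1],"turn":0}]' >/dev/null
python3 -m inch '[{"claw":-0.4,"travel":[0,0,0],"turn":0},{"claw":-0.4,"travel":[0,0,0],"turn":0}]' >/dev/null
python3 d.py D 0 61 130 90
```

```text
t 25.85 pos [0.595  0.2483 0.2301] yaw 87.3 wid 0.0255 gf 0.0 F [0.1 0.1 0.4] q [ 0.29  0.39  1.38 -0.    1.37 -1.23]
travel [ 0.0027  0.0283 -0.5005] turn -0.0007 target [0.5955 0.2539 0.13  ]
```

```bash
python3 -m inch '[{"claw":-0.4,"travel":[0.003,0.03,-0.2],"turn":0},{"claw":-0.4,"travel":[0.003,0.03,-0.35],"turn":0},{"claw":-0.4,"travel":[0.003,0.03,-0.48],"turn":0},{"claw":-0.4,"travel":[0.003,0.03,-0.495],"turn":0},{"claw":-0.4,"travel":[0.003,0.03,-0.495],"turn":0}]' 40 >/dev/null
python3 -m inch '[{"claw":-0.4,"travel":[0,0,0],"turn":0},{"claw":-1,"travel":[0,0,0],"turn":0},{"claw":-1,"travel":[0,0,0],"turn":0},{"claw":-1,"travel":[0,0,0],"turn":0},{"claw":-1,"travel":[0,0,0],"turn":0}]'
python3 d.py D 0 61 130 90
python3 -m inch '[{"claw":-1,"travel":[0,0,0.1],"turn":0},{"claw":-1,"travel":[0,0,0.2],"turn":0},{"claw":-1,"travel":[0,0,0.4],"turn":0},{"claw":-1,"travel":[0,0,0.6],"turn":0},{"claw":-1,"travel":[0,0,0.77],"turn":0}]' >/dev/null
python3 -m inch '[{"claw":-1,"travel":[0,0,0],"turn":0},{"claw":-1,"travel":[0,0,0],"turn":0}]' >/dev/null
python3 d.py R 0 65.7 283 90
```

```text
clock: 26.85
position: [0.5963, 0.2565, 0.1329]
ee_rot: [0.002, 0.023, 1.0, 0.0]
contact_force: [0.1, -0.1, 5.9]
width: 0.0073
gripper_force: 40.2
t 26.85 pos [0.5963 0.2565 0.1329] yaw 87.4 wid 0.0073 gf 40.2 F [ 0.1 -0.1  5.9] q [ 0.3   0.46  1.51 -0.    1.16 -1.23]
travel [-0.0039 -0.0129 -0.0147] turn -0.0014 target [0.5955 0.2539 0.13  ]
t 27.55 pos [0.5949 0.2564 0.2852] yaw 87.4 wid 0.0077 gf 39.6 F [-0.1 -0.2 -1.3] q [ 0.3   0.37  1.28  0.    1.49 -1.23]
travel [ 0.0243 -1.9488 -0.0108] turn 0.0222 target [ 0.5997 -0.1333  0.283 ]
```

```bash
python3 -m inch '[{"claw":-1,"travel":[0.024,-0.2,0],"turn":0.022},{"claw":-1,"travel":[0.024,-0.4,0],"turn":0.022},{"claw":-1,"travel":[0.024,-0.6,0],"turn":0.022},{"claw":-1,"travel":[0.024,-0.8,0],"turn":0.022},{"claw":-1,"travel":[0.024,-1,0],"turn":0.022}]' >/dev/null
python3 -m inch '[{"claw":-1,"travel":[0,-0.2,0],"turn":0},{"claw":-1,"travel":[0,-0.4,0],"turn":0},{"claw":-1,"travel":[0,-0.6,0],"turn":0},{"claw":-1,"travel":[0,-0.8,0],"turn":0},{"claw":-1,"travel":[0,-0.94,0],"turn":0}]' >/dev/null
python3 -m inch '[{"claw":-1,"travel":[0,0,0],"turn":0},{"claw":-1,"travel":[0,0,0],"turn":0},{"claw":-1,"travel":[0,0,0],"turn":0}]' >/dev/null
python3 d.py R 0 65.7 200 90
```

```text
t 28.85 pos [ 0.5993 -0.1305  0.2834] yaw 91.4 wid 0.0075 gf 40.0 F [ 0.3  0.9 -1.3] q [-0.33  0.32  1.36  0.    1.47 -1.92]
travel [ 0.0023 -0.0142 -0.417 ] turn 0.0 target [ 0.5997 -0.1333  0.2   ]
```

```bash
python3 -m inch '[{"claw":-1,"travel":[0.002,-0.013,-0.1],"turn":0},{"claw":-1,"travel":[0.002,-0.013,-0.2],"turn":0},{"claw":-1,"travel":[0.002,-0.013,-0.3],"turn":0},{"claw":-1,"travel":[0.002,-0.013,-0.41],"turn":0},{"claw":-1,"travel":[0.002,-0.013,-0.41],"turn":0}]' >/dev/null
python3 -m inch '[{"claw":-1,"travel":[0,0,-0.04],"turn":0},{"claw":-1,"travel":[0,0,-0.08],"turn":0},{"claw":-1,"travel":[0,0,-0.12],"turn":0},{"claw":-1,"travel":[0,0,-0.12],"turn":0}]'
python3 d.py R 0 65.7 133 90
```

```text
clock: 29.75
position: [0.5998, -0.134, 0.178]
ee_rot: [-0.001, -0.012, 1.0, 0.0]
contact_force: [-0.3, 0.5, -1.7]
width: 0.007
gripper_force: 40.0
t 29.75 pos [ 0.5998 -0.134   0.178 ] yaw 91.3 wid 0.007 gf 40.0 F [-0.3  0.5 -1.7] q [-0.33  0.38  1.53  0.    1.23 -1.93]
travel [-0.0003  0.0033 -0.2249] turn 0.0002 target [ 0.5997 -0.1333  0.133 ]
```

```bash
python3 -m inch '[{"claw":-1,"travel":[0,0.003,-0.06],"turn":0},{"claw":-1,"travel":[0,0.003,-0.12],"turn":0},{"claw":-1,"travel":[0,0.003,-0.18],"turn":0},{"claw":-1,"travel":[0,0.003,-0.215],"turn":0},{"claw":-1,"travel":[0,0.003,-0.225],"turn":0}]'
python3 -m inch '[{"claw":-1,"travel":[0,0,-0.01],"turn":0},{"claw":-1,"travel":[0,0,-0.02],"turn":0},{"claw":-1,"travel":[0,0,-0.02],"turn":0}]'
```

```text
clock: 30.25
position: [0.5997, -0.1336, 0.1331]
ee_rot: [-0.001, -0.012, 1.0, 0.0]
contact_force: [-3.0, 0.2, 4.3]
width: 0.0076
gripper_force: 41.0
clock: 30.55
position: [0.5995, -0.1337, 0.133]
ee_rot: [-0.0, -0.012, 1.0, -0.0]
contact_force: [-6.3, 0.7, 14.2]
width: 0.0075
gripper_force: 42.4
```

Seated. I'll release the card, retract toward the bar and take a picture.

```bash
python3 -m inch '[{"claw":-1,"travel":[0,0.002,0.02],"turn":0},{"claw":-0.75,"travel":[0,0.002,0.02],"turn":0},{"claw":-0.75,"travel":[0,0.002,0.02],"turn":0},{"claw":-0.75,"travel":[0,0.002,0.02],"turn":0},{"claw":-0.75,"travel":[0,0.002,0.1],"turn":0}]'
python3 -m inch '[{"claw":-0.75,"travel":[0,0,0.1],"turn":0},{"claw":-0.75,"travel":[0,0,0.3],"turn":0},{"claw":-0.5,"travel":[0,0,0.6],"turn":0},{"claw":-0.4,"travel":[-0.2,0.2,0.8],"turn":-0.04},{"claw":-0.4,"travel":[-0.4,0.4,0.8],"turn":-0.08}]' >/dev/null
python3 -m inch '[{"claw":-0.3,"travel":[-0.8,0.7,0],"turn":-0.5},{"claw":-0.3,"travel":[-0.8,0.7,0],"turn":-0.5},{"claw":-0.3,"travel":[-0.8,0.7,0],"turn":-0.5},{"claw":-0.3,"travel":[-0.8,0.7,0],"turn":-0.5},{"claw":-0.3,"travel":[-0.8,0.7,0],"turn":-0.5}]' >/dev/null
python3 -m inch '[{"claw":-0.3,"travel":[-0.1,0.2,0],"turn":-0.2},{"claw":-0.3,"travel":[-0.1,0.2,0],"turn":-0.2},{"claw":-0.3,"travel":[-0.1,0.2,0],"turn":-0.2},{"claw":-0.3,"travel":[-0.1,0.2,0],"turn":-0.2},{"claw":-0.3,"travel":[-0.1,0.2,0],"turn":-0.2}]' >/dev/null
python3 d.py W 410 9 160 0; python3 -c "
from h import *
s=snap('scene','s5')[120:300,240:460];snap('top','t5')
s=cv2.resize(s,None,fx=3.3,fy=3.3,interpolation=2)
cv2.imwrite('pics/p5.png',s)"
```

```text
clock: 31.05
position: [0.5989, -0.1328, 0.1476]
ee_rot: [-0.003, -0.012, 1.0, 0.001]
contact_force: [-0.2, 0.1, 0.2]
width: 0.0107
gripper_force: 0.0
t 32.55 pos [0.3593 0.1079 0.3038] yaw -2.0 wid 0.0303 gf 0.0 F [-0.2 -0.1 -0.1] q [ 0.11 -0.06  1.77 -0.    1.44  0.14]
travel [ 0.2537 -0.4947 -0.7192] turn 0.0112 target [0.41  0.009 0.16 ]
```

View pics/p5.png

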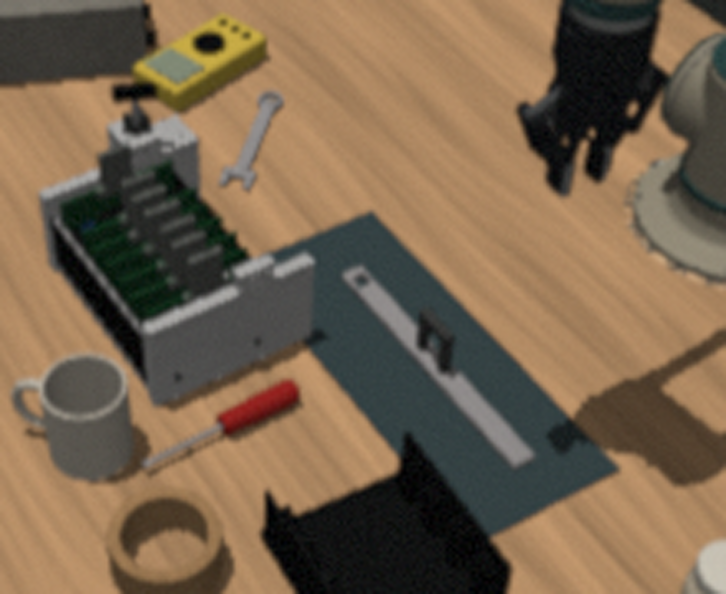

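The cards sit at equal height and the stand is empty. The plunger is still up and turned at (135,110). The bar lies on the mat from (355,275) to (525,455), so I'll measure its pose now.

```bash
python3 - <<'E'
from ref import *
ims={n:cv2.imread(f"pics/{n}5.png") for n in("s","t")}; ims={"scene":ims["s"],"top":ims["t"]}
segs=[((-12,-148,8),(-12,148,8)),((12,-148,8),(12,148,8)),((-12,148,8),(12,148,8)),((-12,-148,8),(12,-148,8))]
S=lambda u,v:(240+u/3.3,120+v/3.3)
for q in((345,270),(370,268),(513,467),(535,457)): print(ray("scene",*S(*q),.008).round(4))
for ns in(("scene",),("scene","top")):
    print(ns,refine(ims,np.array([.41,.009,0.]),segs,ns,rng=(.03,.03,.1)).round(4))
E
```

```text
[ 0.4153 -0.1366  0.008 ]
[ 0.3909 -0.1257  0.008 ]
[0.4233 0.1628 0.008 ]
[0.3985 0.1638 0.008 ]
('scene',) [ 0.4112  0.0123 -0.0029]
('scene', 'top') [ 0.4115  0.0107 -0.0025]
```

```bash
python3 -m inch '[{"claw":-0.3,"travel":[0.255,-0.492,-0.2],"turn":0.011},{"claw":-0.3,"travel":[0.255,-0.492,-0.4],"turn":0.011},{"claw":-0.3,"travel":[0.255,-0.492,-0.6],"turn":0.011},{"claw":-0.3,"travel":[0.255,-0.492,-0.7],"turn":0.011},{"claw":-0.3,"travel":[0.255,-0.492,-0.7],"turn":0.011}]' >/dev/null
python3 -m inch '[{"claw":-0.3,"travel":[0,0,0],"turn":0},{"claw":-0.3,"travel":[0,0,0],"turn":0}]' >/dev/null
python3 d.py W 410.7 9.3 59 0; python3 -c "
from ref import *
ims={'scene':snap('scene','s6')}
segs=[((-12,-148,8),(-12,148,8)),((12,-148,8),(12,148,8)),((-12,148,8),(12,148,8)),((-12,-148,8),(12,-148,8))]
print(refine(ims,np.array([.41,.009,0.]),segs,('scene',),rng=(.03,.03,.1)).round(4))"
```

```text
t 33.35 pos [0.4118 0.0096 0.166 ] yaw 0.2 wid 0.0298 gf 0.0 F [-0.5  0.4  0.1] q [-0.15  0.1   1.96  0.    1.08 -0.15]
travel [-0.0056 -0.0014 -0.5348] turn -0.0011 target [0.4107 0.0093 0.059 ]
[ 0.4116  0.0122 -0.0061]
```

```bash
python3 -m inch '[{"claw":-0.3,"travel":[-0.005,0,-0.2],"turn":0},{"claw":-0.3,"travel":[-0.005,0,-0.4],"turn":0},{"claw":-0.3,"travel":[-0.005,0,-0.5],"turn":0},{"claw":-0.3,"travel":[-0.005,0,-0.535],"turn":0},{"claw":-0.3,"travel":[-0.005,0,-0.535],"turn":0}]' 70
python3 -m inch '[{"claw":-1,"travel":[0,0,0],"turn":0},{"claw":-1,"travel":[0,0,0],"turn":0},{"claw":-1,"travel":[0,0,0],"turn":0},{"claw":-1,"travel":[0,0,0],"turn":0},{"claw":-1,"travel":[0,0,0],"turn":0}]'
python3 -m inch '[{"claw":-1,"travel":[0,0,0.1],"turn":0},{"claw":-1,"travel":[0,0,0.3],"turn":0},{"claw":-1,"travel":[0,0,0.5],"turn":0},{"claw":-1,"travel":[0,0,0.65],"turn":0},{"claw":-1,"travel":[0,0,0.65],"turn":0}]'
python3 d.py R -106 -1 168 0
```

```text
clock: 33.9
position: [0.4101, 0.0096, 0.0576]
ee_rot: [0.001, 0.706, 0.708, 0.0]
contact_force: [-0.1, -0.1, 0.1]
width: 0.0295
gripper_force: 0.0
clock: 34.4
position: [0.4104, 0.0093, 0.0586]
ee_rot: [0.001, 0.706, 0.708, 0.001]
contact_force: [-1.6, 0.0, 7.1]
width: 0.0102
gripper_force: 68.8
clock: 34.9
position: [0.4124, 0.0089, 0.1914]
ee_rot: [0.005, 0.706, 0.708, 0.003]
contact_force: [0.7, 0.3, -2.9]
width: 0.0106
gripper_force: 69.4
t 34.9 pos [0.4124 0.0089 0.1914] yaw 0.2 wid 0.0106 gf 69.4 F [ 0.7  0.3 -2.9] q [-0.15  0.07  1.92 -0.    1.14 -0.15]
travel [ 0.4146 -1.0572 -0.1171] turn 0.0068 target [ 0.4954 -0.2025  0.168 ]
```

```bash
python3 -m inch '[{"claw":-1,"travel":[0,-0.25,0.05],"turn":0.008},{"claw":-1,"travel":[0.05,-0.5,0.05],"turn":0.008},{"claw":-1,"travel":[0.1,-0.7,0.05],"turn":0.008},{"claw":-1,"travel":[0.2,-0.9,0.05],"turn":0.008},{"claw":-1,"travel":[0.4,-1,0.05],"turn":0.008}]' >/dev/null
python3 -m inch '[{"claw":-1,"travel":[0.06,-0.06,0],"turn":0},{"claw":-1,"travel":[0.06,-0.06,0],"turn":0},{"claw":-1,"travel":[0.06,-0.06,0],"turn":0},{"claw":-1,"travel":[0.06,-0.06,0],"turn":0}]' >/dev/null
python3 d.py W 506.7 -202.9 165.5 1.65; python3 -c "
from h import *
s=snap('scene','s7')[110:260,240:420]
s=cv2.resize(s,None,fx=4,fy=4,interpolation=2)
cv2.imwrite('pics/p7.png',s)"
```

```text
t 35.8 pos [ 0.4997 -0.2014  0.196 ] yaw 1.6 wid 0.0108 gf 69.5 F [-0.3  1.  -4.6] q [-0.51  0.26  1.67  0.    1.22 -0.54]
travel [ 0.035  -0.0074 -0.1523] turn 0.0002 target [ 0.5067 -0.2029  0.1655]
```

View pics/p7.png

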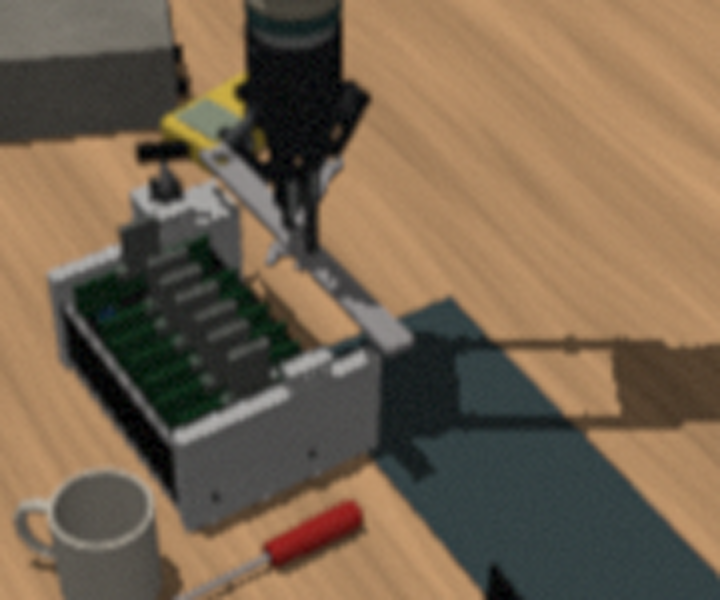

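```bash
python3 -m inch '[{"claw":-1,"travel":[0.02,-0.007,-0.06],"turn":0},{"claw":-1,"travel":[0.03,-0.007,-0.12],"turn":0},{"claw":-1,"travel":[0.035,-0.007,-0.15],"turn":0},{"claw":-1,"travel":[0.035,-0.007,-0.152],"turn":0},{"claw":-1,"travel":[0.035,-0.007,-0.152],"turn":0}]'
python3 -m inch '[{"claw":-1,"travel":[0,0,0],"turn":0},{"claw":-1,"travel":[0,0,0],"turn":0}]' >/dev/null
python3 d.py W 556.7 -201.7 165 1.65
```

```text
clock: 36.35
position: [0.5082, -0.2039, 0.1661]
ee_rot: [-0.0, 0.697, 0.717, -0.0]
contact_force: [-0.4, 0.3, -2.8]
width: 0.0107
gripper_force: 69.5
t 36.55 pos [ 0.5086 -0.2043  0.167 ] yaw 1.6 wid 0.0107 gf 69.5 F [-0.1  0.2 -4.1] q [-0.51  0.3   1.7  -0.    1.15 -0.54]
travel [ 0.2407  0.0128 -0.0098] turn 0.0004 target [ 0.5567 -0.2017  0.165 ]
```

```bash
python3 -m inch '[{"claw":-1,"travel":[0.03,0.005,-0.01],"turn":0},{"claw":-1,"travel":[0.08,0.009,-0.01],"turn":0},{"claw":-1,"travel":[0.13,0.011,-0.01],"turn":0},{"claw":-1,"travel":[0.18,0.013,-0.01],"turn":0},{"claw":-1,"travel":[0.2,0.013,-0.01],"turn":0}]'
python3 -m inch '[{"claw":-1,"travel":[0.02,0,0],"turn":0},{"claw":-1,"travel":[0.035,0,0],"turn":0},{"claw":-1,"travel":[0.035,0,0],"turn":0}]'
python3 d.py W 556.7 -201.7 163.5 1.65
```

```text
clock: 37.05
position: [0.5502, -0.2016, 0.1645]
ee_rot: [0.001, 0.697, 0.717, 0.0]
contact_force: [-0.4, 0.1, -3.0]
width: 0.0108
gripper_force: 69.5
clock: 37.35
position: [0.5555, -0.2015, 0.1644]
ee_rot: [-0.0, 0.697, 0.717, -0.0]
contact_force: [-0.5, 0.3, -4.1]
width: 0.0106
gripper_force: 69.5
t 37.35 pos [ 0.5555 -0.2015  0.1644] yaw 1.6 wid 0.0106 gf 69.5 F [-0.5  0.3 -4.1] q [-0.47  0.36  1.6   0.    1.18 -0.49]
travel [ 0.0058 -0.0012 -0.0046] turn 0.0003 target [ 0.5567 -0.2017  0.1635]
```

```bash
python3 -m inch '[{"claw":-1,"travel":[0.007,0,-0.004],"turn":0},{"claw":-1,"travel":[0.007,0,-0.008],"turn":0},{"claw":-1,"travel":[0.007,0,-0.008],"turn":0}]'
python3 -m inch '[{"claw":-0.4,"travel":[0,0,0],"turn":0},{"claw":-0.4,"travel":[0,0,0],"turn":0},{"claw":-0.4,"travel":[0,0,0],"turn":0},{"claw":-0.4,"travel":[0,0,0.1],"turn":0},{"claw":-0.4,"travel":[0,0,0.3],"turn":0}]'
python3 -m inch '[{"claw":-0.4,"travel":[0,0,0.2],"turn":0},{"claw":-0.4,"travel":[0,0,0.4],"turn":0},{"claw":-0.4,"travel":[-0.2,0.1,0.4],"turn":0},{"claw":-0.4,"travel":[-0.4,0.2,0.4],"turn":0},{"claw":-0.4,"travel":[-0.4,0.2,0.4],"turn":0}]' >/dev/null
python3 d.py R -46 -130 300 66; python3 -c "
from ref import *
ims={'scene':snap('scene','s8'),'top':snap('top','t8')};R=np.load('pose.npz')['R']
segs=[((-12+0,a,113),(-12,b,113)) for a,b in((-95,95),(120,148))]+[((12,a,113),(12,b,113)) for a,b in((-85,-30),(30,85),(120,148))]+[((-12,148,113),(12,148,113))]
p0=w(R,(-46,0,0))[0]*[1,1,0]+[0,0,R[2]]
for ns in(('scene',),('scene','top')): print(p0.round(4),refine(ims,p0,segs,ns,rng=(.01,.01,.02)).round(4))
s=cv2.resize(ims['scene'][110:260,240:420],None,fx=4,fy=4,interpolation=2)
cv2.imwrite('pics/p8.png',s)"
```

```text
clock: 37.65
position: [0.5562, -0.2015, 0.1637]
ee_rot: [0.0, 0.697, 0.717, -0.0]
contact_force: [-1.7, 0.4, 1.4]
width: 0.0105
gripper_force: 70.3
clock: 38.15
position: [0.555, -0.2006, 0.2203]
ee_rot: [-0.003, 0.697, 0.717, -0.001]
contact_force: [0.6, 0.4, -0.0]
width: 0.0255
gripper_force: 0.0
t 38.65 pos [ 0.4716 -0.1585  0.3032] yaw 1.6 wid 0.0258 gf 0.0 F [ 0.7  0.5 -0.1] q [-0.46  0.13  1.56  0.    1.45 -0.49]
travel [ 0.4343 -0.8578 -0.0159] turn 0.3653 target [ 0.5584 -0.3301  0.3   ]
[ 0.5553 -0.2001  0.024 ] [ 0.5556 -0.1976  0.0388]
[ 0.5553 -0.2001  0.024 ] [ 0.5566 -0.1994  0.0383]
```

View pics/p8.png

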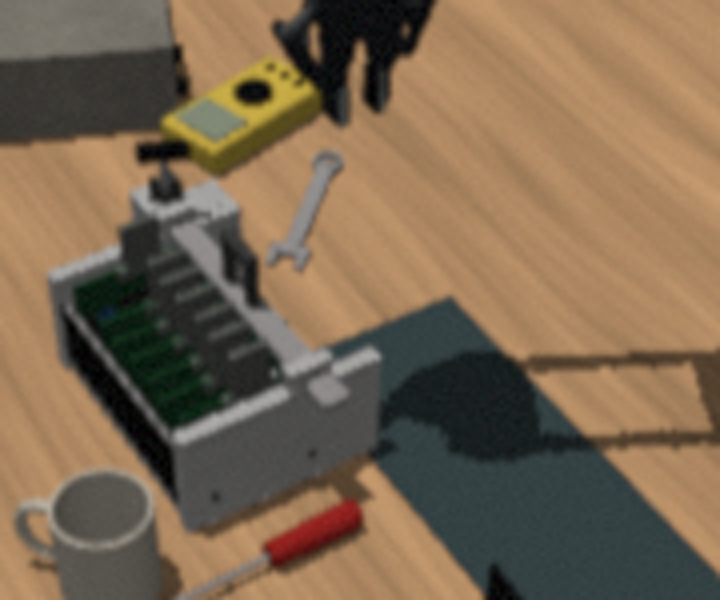

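```bash
python3 -m inch '[{"claw":-0.3,"travel":[0.43,-0.85,0],"turn":0.361},{"claw":-0.3,"travel":[0.43,-0.85,0],"turn":0.361},{"claw":-0.3,"travel":[0.43,-0.85,0],"turn":0.361},{"claw":-0.3,"travel":[0.43,-0.85,0],"turn":0.361},{"claw":-0.3,"travel":[0.43,-0.85,0],"turn":0.361}]' >/dev/null
python3 -m inch '[{"claw":-0.3,"travel":[0,0,-0.1],"turn":0.122},{"claw":-0.3,"travel":[0,0,-0.2],"turn":0.122},{"claw":-0.3,"travel":[0,0,-0.3],"turn":0.122},{"claw":-0.3,"travel":[0,0,-0.35],"turn":0.122},{"claw":-0.3,"travel":[0,0,-0.35],"turn":0.122}]' >/dev/null
python3 -m inch '[{"claw":-0.3,"travel":[0,0,0],"turn":0},{"claw":-0.3,"travel":[0,0,0],"turn":0}]' 50 >/dev/null
python3 d.py W 557 -328.2 183 66.6
```

```text
t 39.95 pos [ 0.5636 -0.3321  0.2342] yaw 66.5 wid 0.0299 gf 0.0 F [-0.5  0.2  0.3] q [-0.64  0.4   1.35  0.    1.38 -1.8 ]
travel [-0.0328  0.0193 -0.2558] turn 0.0007 target [ 0.557  -0.3282  0.183 ]
```

```bash
python3 -m inch '[{"claw":-0.3,"travel":[-0.032,0.019,-0.05],"turn":0},{"claw":-0.3,"travel":[-0.032,0.019,-0.15],"turn":0},{"claw":-0.3,"travel":[-0.032,0.019,-0.25],"turn":0},{"claw":-0.3,"travel":[-0.032,0.019,-0.255],"turn":0},{"claw":-0.3,"travel":[-0.032,0.019,-0.255],"turn":0}]'
python3 -m inch '[{"claw":-1,"travel":[0,0,0],"turn":0},{"claw":-1,"travel":[0,0,0],"turn":0},{"claw":-1,"travel":[0,0,0],"turn":0},{"claw":-1,"travel":[0,0,0],"turn":0},{"claw":-1,"travel":[0,0,0],"turn":0}]'
```

```text
clock: 40.45
position: [0.5567, -0.3279, 0.1827]
ee_rot: [0.0, 0.204, 0.979, -0.0]
contact_force: [-0.8, -0.6, 0.5]
width: 0.0298
gripper_force: 0.0
clock: 40.95
position: [0.5571, -0.3284, 0.1837]
ee_rot: [0.002, 0.203, 0.979, -0.001]
contact_force: [0.2, -1.1, 5.8]
width: 0.0104
gripper_force: 51.8
```

Gripped. I'll lift 2 mm and twist back −65°.

```bash
python3 -m inch '[{"claw":-1,"travel":[0,0,0.012],"turn":0},{"claw":-1,"travel":[0,0,0.015],"turn":-0.04},{"claw":-1,"travel":[0,0,0.015],"turn":-0.08},{"claw":-1,"travel":[0,0,0.015],"turn":-0.12},{"claw":-1,"travel":[0,0,0.015],"turn":-0.16}]'
python3 -m inch '[{"claw":-1,"travel":[0,0,0],"turn":-0.04},{"claw":-1,"travel":[0,0,0],"turn":-0.08},{"claw":-1,"travel":[0,0,0],"turn":-0.12},{"claw":-1,"travel":[0,0,0],"turn":-0.16},{"claw":-1,"travel":[0,0,0],"turn":-0.2}]'
python3 -m inch '[{"claw":-1,"travel":[0,0,0],"turn":0},{"claw":-1,"travel":[0,0,0],"turn":0}]'
python3 d.py R -46 -130 165 0
```

```text
clock: 41.45
position: [0.5572, -0.3282, 0.1838]
ee_rot: [0.001, 0.443, 0.897, 0.0]
contact_force: [3.1, -1.3, -6.5]
width: 0.0107
gripper_force: 50.3
clock: 41.95
position: [0.5575, -0.3281, 0.1833]
ee_rot: [0.001, 0.698, 0.716, 0.001]
contact_force: [3.7, -1.8, -6.9]
width: 0.011
gripper_force: 50.1
clock: 42.15
position: [0.5575, -0.3281, 0.1834]
ee_rot: [0.001, 0.696, 0.718, 0.001]
contact_force: [4.0, -1.4, -7.6]
width: 0.0109
gripper_force: 50.0
t 42.15 pos [ 0.5575 -0.3281  0.1834] yaw 1.8 wid 0.0109 gf 50.0 F [ 4.  -1.4 -7.6] q [-0.64  0.42  1.45  0.    1.27 -0.67]
travel [ 0.0047 -0.0097 -0.0919] turn -0.0022 target [ 0.5584 -0.3301  0.165 ]
```

```bash
python3 -m inch '[{"claw":-1,"travel":[0,0,-0.03],"turn":0},{"claw":-1,"travel":[0,0,-0.06],"turn":0},{"claw":-1,"travel":[0,0,-0.08],"turn":0},{"claw":-1,"travel":[0,0,-0.08],"turn":0}]'
python3 -m inch '[{"claw":-0.4,"travel":[0,0,0],"turn":0},{"claw":-0.3,"travel":[0,0,0],"turn":0},{"claw":-0.3,"travel":[0,0,0],"turn":0},{"claw":-0.3,"travel":[0,0,0.15],"turn":0},{"claw":-0.3,"travel":[0,0,0.4],"turn":0}]'
python3 -m inch '[{"claw":-0.3,"travel":[0,0,0.3],"turn":0},{"claw":-0.3,"travel":[-0.3,0.2,0.4],"turn":0},{"claw":-0.3,"travel":[-0.6,0.4,0.4],"turn":0},{"claw":-0.3,"travel":[-0.8,0.5,0.4],"turn":0},{"claw":-0.3,"travel":[-0.8,0.5,0.4],"turn":0}]'
python3 -c "
from h import *
s=snap('scene','s9')[110:260,240:420];t=snap('top','t9')[160:230,300:400]
s=cv2.resize(s,None,fx=3,fy=3,interpolation=2);t=cv2.resize(t,None,fx=2.5,fy=2.5,interpolation=2)
o=np.zeros((450,795,3),np.uint8);o[:450,:540]=s;o[:175,545:795]=t;cv2.imwrite('pics/p9.png',o)"
```

```text
clock: 42.55
position: [0.5575, -0.3281, 0.1692]
ee_rot: [0.001, 0.696, 0.718, 0.001]
contact_force: [4.5, -1.9, -0.6]
width: 0.0109
gripper_force: 51.0
clock: 43.05
position: [0.5539, -0.3261, 0.2456]
ee_rot: [-0.005, 0.696, 0.718, -0.001]
contact_force: [0.7, -0.1, 0.2]
width: 0.0296
gripper_force: 0.0
clock: 43.55
position: [0.3937, -0.2259, 0.3292]
ee_rot: [-0.001, 0.696, 0.718, -0.0]
contact_force: [-0.2, -0.2, -0.3]
width: 0.03
gripper_force: 0.0
```

View pics/p9.png

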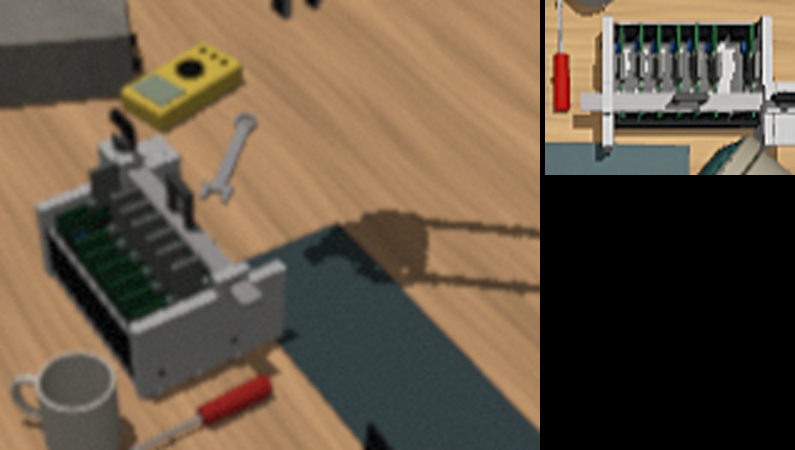

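The plunger handle is back at its original pixel, about (281,153), so it is down. The bar is under its hooks and seven cards are in the rack. Signing off.

```bash
python3 -c "
from rig import ticket; print(ticket.sign_off())"
```

```text
the job is handed in; nothing more can be done
None
```

I handed the job in at about 44 s: all three spare cards are seated, the keeper bar is back under its hooks and the plunger is down in its original position; sign-off gave no verdict, so this rests on the last images and force readings.

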